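# Charge the polishing barrel with a scoop of balls

### The arm

A 6-joint arm with a two-finger parallel gripper is mounted at the origin on a cart in front of the work surface, level with it; the furniture and walls round the work are solid. World frame = base frame: x ahead of the robot, y to its left, z up, the work surface at z = 0. Lengths are in m, angles in rad, forces in N, time in s.
With the tool pointing down it reaches from about 0.275 to 0.975 m from the base axis. Payload 8.4 kg.
Tool frame: the origin (TCP) lies at the very end of the fingers, on their centre line; the grasp point (between the pads) lies 19 mm behind it; z points along the fingers, y is the line along which they close (so a half turn about z gives the same grasp; the last joint's range is limited). The gripper opens to 92 mm and grips with 3 to 60 N. Pads are 20 mm wide; open, the fingers measure 128 mm over their backs; the gripper's body (75 mm by 189 mm) begins 69 mm behind the grasp point.
Start: joints at [-0.002, 0.353, 1.633, -0, 1.155, -0.002], TCP at [0.625, -0, 0.215] pointing down, gripper open.
Joint ranges: [-2.63, 2.63], [-0.92, 2.1], [0.06, 2.66], [-1.3, 4.44], [0, 2.69], [-3.02, 3.02]. Speed limits (rad/s): [2.22, 2.22, 2.79, 3.14, 3.14, 3.14].

### API

Orientations are given as a rotation vector (axis times angle).
In Python, from bench import r, viewer gives the robot as it stands.
- The arm moves only by the tool step_arm, never from a script. Its argument "plan" is a list of rows, each an object of numbers: "wx", "wy", "wz": the turn, a rotation vector about the tool's x, y, z in degrees; "x", "y", "z": the shift along the tool's x, y, z in cm; "gripper": the finger opening in cm, from 0 to 9.19. A call has exactly 5 rows; each row is the pose to reach, as a shift and turn from the pose commanded when the call began, along the tool's axes at that moment; what a row does not reach only later rows make up. A row lasts 1/8 s, in which the tool goes at most 62.5 mm and 10.7 degrees, less where a joint would pass 70% of its speed; a pose out of reach is approached as far as the arm can. A call with a gripper value outside its range is refused whole. The fingers move at their own pace and stop on an object; "newtons" is the grip in N (left out, the last holds). Time passes only in rows, so rows that repeat a pose let the fingers close, or fill a call up. It gives the time, the measured TCP pose, the force, the opening and the grip force at its end, in the units of the state.
- r.read_state(): the state, without advancing time (a new reading comes with each control period).
- viewer.snapshot(name): name is "scene" or "side" or "wrist"; returns (picture, depth): 480x640x3 uint8, red, green, blue; 480x640 float32, m along the optical axis (not along the pixel's ray), 0 where there is no reading.
- viewer.camera_model(name): a dict with "fx", "fy", "cx", "cy" (pixels), "distortion" ([k1, k2, p1, p2, k3] as OpenCV has them; the pictures are not rectified), "xyz" and "rotation" of the camera in the world; the wrist camera has in their place "mount" (4x4, takes a point from camera to tool coordinates, whose origin is the TCP and whose axes are the flange's). Camera axes: x right, y up, looking along -z (the intrinsics and any distortion apply to the point x, -y, -z); pixel columns grow to the right and rows downward; lengths in m; the calibration is good to about 2 mm. A picture is of the moment at which its call begins: read the wrist's pose just before it. camera_model takes no time and is no camera call.
- r.finish_job(): hands the job in; it is judged then, once.
The state is a dict: "time_s": time; "joints": joint angles; "dq": joint speeds; "effort": joint torques, N m; "position": TCP position; "eef_rot": TCP orientation; "contact_force": force on the tool from outside, world axes, zero at the start; "torque": the same for the moment, N m; "grip_width": finger opening in m; "grip_force": force on a finger pad.
Only numpy, scipy, OpenCV 4.12 (cv2) and the standard library are available. Lean on these libraries where they do the work, as an engineer would, in place of code of your own. Each camera call takes 0.05 s, during which the arm holds its last target. There are 200 camera calls.

### The job

Get the hand-cranked polishing barrel ready for the next batch of buckles: first turn its crank until the open loading mouth faces straight up, yellow line at the red pointer. Then, with the steel scoop and never with the fingers, take the wooden balls from the sloping blue tray and tip at least four of the five into the barrel, spilling none on the bench; any left over stay in the tray. Finish with the mouth still straight up and the empty scoop standing flat on the bench, and leave the loose barrel cover, the buckle, the beeswax and the leather swatches where they are.

Things in the scene. Friction and masses are not known exactly. Their poses are not given: they have to be found in the camera images.
- barrel_stand: green steel stand of the barrel, fixed to the bench: base 150 (x) x 236 (y) x 12 mm with an upright at each end; origin at the centre of the base's underside on the bench. Its y axis runs along the barrel's horizontal axle towards the crank end, its -x side faces the robot at yaw 0. A red pointer on the upright at the -y end marks straight up (its tip 203 mm above the bench)
- barrel_centre (a point): centre of the hexagonal barrel, on the axle, 115 mm above the bench, fixed. The barrel is 130 mm long inside along the axle and 130 mm across flats inside, walls 5 mm, between steel end discs of 160 mm diameter (8 mm thick, tops 195 mm above the bench) that carry a yellow line at the mouth
- barrel (a joint): angle of the barrel about its axle, rad: 0 = loading mouth straight up, positive = mouth leaning towards the stand's -x side (towards the robot), about 0.5 to 1.1 at the start. Turns both ways with a little friction and stays where it is left
- barrel_mouth (a point): centre of the open loading mouth (one whole flat of the hexagon missing: 130 mm along the axle, 73 mm across), 70 mm from the axle; turns with the barrel; its z axis points out of the mouth
- crank_grip (a point): middle of the crank's black round grip, 23 mm diameter and 48 mm long, parallel to the axle, beyond the crank end (150 mm from the barrel's centre along +y of the stand), 60 mm from the axle in the direction of the mouth; turns with the barrel, and can slip round between the fingers
- tray: blue sheet-steel tray, fixed; its floor slopes up 0.21 rad along the body's +x. Origin on the bench below the inner foot of the low wall, at mid-width. Inside 104 mm wide (y), 210 mm long up the slope; sheet 3 mm; low wall and sides 60 mm high (square to the floor), sides falling to 16 mm at the high end, whose wall is 16 mm; rims add 3 mm; feet reach 75 mm either side
- tray_low (a point): inner foot of the tray's low wall, at mid-width, on the tray floor, 32 mm above the bench; axes as tray (not tilted). The low corners are clipped at 45 degrees by flat walls that start 20 mm from each corner. The balls lie within about 80 mm of it
- scoop: flat-bottomed steel scoop, about 115 g, standing on the bench; origin at the centre of the underside of its bowl, z up; the open mouth with the lip faces -x, the handle crosses over the bowl. Bowl 106 mm long, 90 mm wide outside, sheet 2.5 mm, lip corners clipped 14 mm at 45 degrees, sides raked from 3 mm near the lip to 41 mm at 65 mm behind it, back wall 44 mm
- scoop_grip (a point): middle of the scoop's black handle, a flat-sided bar across the bowl (along y) 12 mm behind the bowl's origin and 95 mm above its underside: 22 mm thick (x), 30 mm high, 66 mm long, free on its front and back faces, carried by a strap at each end; 75 mm of clear height below it
- scoop_lip (a point): middle of the scoop's front lip at its underside, 53 mm in front of the origin
- scoop_bowl (a point): point in the middle of the scoop's bowl, 18 mm above its underside
- ball_1: one of five identical pale hardwood polishing balls, 36 mm across, 20 g; origin at its centre. They roll freely and lie together against the tray's low wall
- ball_2: one of five identical pale hardwood polishing balls, 36 mm across, 20 g; origin at its centre. They roll freely and lie together against the tray's low wall
- ball_3: one of five identical pale hardwood polishing balls, 36 mm across, 20 g; origin at its centre. They roll freely and lie together against the tray's low wall
- ball_4: one of five identical pale hardwood polishing balls, 36 mm across, 20 g; origin at its centre. They roll freely and lie together against the tray's low wall
- ball_5: one of five identical pale hardwood polishing balls, 36 mm across, 20 g; origin at its centre. They roll freely and lie together against the tray's low wall
- barrel_cover: bystander: the barrel's loose grey cover plate with two brass wing nuts, 78 x 128 x 25 mm, lying on the bench; origin under its centre
- buckle: bystander: brass buckle, 39 x 47 x 7 mm, lying on the bench; origin under its centre
- beeswax: bystander: yellow puck of beeswax, 55 mm across, 21 mm high; origin under its centre
- swatches: bystander: small pile of leather swatches, red on top, 52 x 67 x 11 mm; origin under its centre
Things that resemble listed ones, but are neither listed nor needed, are in the scene too. There is more than one size of the scoop; the one meant has the size given above.

How it is judged:
On the way, in this order (a step that is already met when the one before it is completed fails the run):
1. the barrel's mouth has been cranked to straight up (within 0.17 rad) (value of joint barrel between -0.17 and 0.17 rad), for 0.2 s.
2. a ball or more is carried in the scoop's bowl, lifted clear of the tray (((distance between ball_1 and scoop_bowl below 0.06 m and height (world z) of ball_1 above 0.16 m and height (world z) of scoop_bowl above 0.14 m) or (distance between ball_2 and scoop_bowl below 0.06 m and height (world z) of ball_2 above 0.16 m and height (world z) of scoop_bowl above 0.14 m) or (distance between ball_3 and scoop_bowl below 0.06 m and height (world z) of ball_3 above 0.16 m and height (world z) of scoop_bowl above 0.14 m) or (distance between ball_4 and scoop_bowl below 0.06 m and height (world z) of ball_4 above 0.16 m and height (world z) of scoop_bowl above 0.14 m) or (distance between ball_5 and scoop_bowl below 0.06 m and height (world z) of ball_5 above 0.16 m and height (world z) of scoop_bowl above 0.14 m))), for 0.2 s.
At the end, for the whole second after the job is handed in: At least four of the five balls lie in the barrel (centre within 80 mm of the barrel's centre) and the others in the tray; the mouth faces straight up within 0.17 rad; the scoop stands flat on the bench, its underside within 8 mm of it and within 0.1 rad of level, at rest (all of step 1 and (distance between each of ball_1, ball_2, ball_3, ball_4 and barrel_centre below 0.08 m or distance between each of ball_1, ball_2, ball_3, ball_5 and barrel_centre below 0.08 m or distance between each of ball_1, ball_2, ball_4, ball_5 and barrel_centre below 0.08 m or distance between each of ball_1, ball_3, ball_4, ball_5 and barrel_centre below 0.08 m or distance between each of ball_2, ball_3, ball_4, ball_5 and barrel_centre below 0.08 m) and (distance between ball_1 and barrel_centre below 0.08 m or (x of ball_1 in the frame of tray between 0 and 0.21 m and y of ball_1 in the frame of tray between -0.053 and 0.053 m and z of ball_1 in the frame of tray between 0.03 and 0.11 m)) and (distance between ball_2 and barrel_centre below 0.08 m or (x of ball_2 in the frame of tray between 0 and 0.21 m and y of ball_2 in the frame of tray between -0.053 and 0.053 m and z of ball_2 in the frame of tray between 0.03 and 0.11 m)) and (distance between ball_3 and barrel_centre below 0.08 m or (x of ball_3 in the frame of tray between 0 and 0.21 m and y of ball_3 in the frame of tray between -0.053 and 0.053 m and z of ball_3 in the frame of tray between 0.03 and 0.11 m)) and (distance between ball_4 and barrel_centre below 0.08 m or (x of ball_4 in the frame of tray between 0 and 0.21 m and y of ball_4 in the frame of tray between -0.053 and 0.053 m and z of ball_4 in the frame of tray between 0.03 and 0.11 m)) and (distance between ball_5 and barrel_centre below 0.08 m or (x of ball_5 in the frame of tray between 0 and 0.21 m and y of ball_5 in the frame of tray between -0.053 and 0.053 m and z of ball_5 in the frame of tray between 0.03 and 0.11 m)) and height (world z) of scoop between -0.005 and 0.008 m and angle between scoop's own z axis and vertical below 0.1 rad and linear speed of scoop below 0.02 m/s); the robot touches nothing.
It fails at once if a ball is spilled on the bench or the floor (its centre as low as that of a ball lying on the bench) (height (world z) of any of ball_1, ball_2, ball_3, ball_4, ball_5 below 0.0193 m).
It fails at once if the gripper's fingers touch a ball (contact force between the fingers and ball_1 above 0.3 N or contact force between the fingers and ball_2 above 0.3 N or contact force between the fingers and ball_3 above 0.3 N or contact force between the fingers and ball_4 above 0.3 N or contact force between the fingers and ball_5 above 0.3 N).
It fails at once if the cover, buckle, beeswax or swatches are moved by more than 30 mm (distance of any of barrel_cover, buckle, beeswax, swatches from where it was at the start of the episode above 0.03 m).
It also fails if it takes over 72 s, if anything falls off the work surface, if the arm or the gripper's body presses on something with over 40 N, if the wrist force passes 120 N, or if a joint passes its speed limit or range.

## Working session

There is one attempt and no reset: what is moved stays moved. The work goes in short steps, Python scripts to look and compute and a tool call to move; the robot and the scene stay as the last step left them, time stands still between calls to the robot, and variables do not carry over. Pictures are saved under pics/ and viewed, at most 10 in all, crops included, and the job is handed in when it is done.

Besides the shell and the picture viewer there is one more tool, called after "Request:" by a JSON object that holds its "name" and its "arguments", one argument or row to a line. step_arm: Moves the arm, as the interface text tells. Its arguments: {"type":"object","properties":{"plan":{"type":"array"},"newtons":{"type":"number"}},"required":["plan"]}

```bash
ls; mkdir -p pics; cat > h.py <<'E'
import numpy as np, cv2
from scipy.spatial.transform import Rotation as R
from bench import r, viewer
def grab(name):
    s=r.read_state(); im,d=viewer.snapshot(name); return s,im,d
def world(name,px,d,s=None):
    c=viewer.camera_model(name); K=np.array([[c['fx'],0,c['cx']],[0,c['fy'],c['cy']],[0,0,1.]])
    px=np.asarray(px,float).reshape(-1,2)
    n=cv2.undistortPoints(px[:,None],K,np.array(c['distortion'],float))[:,0]
    z=d if np.ndim(d)==1 else np.array([d[int(round(v)),int(round(u))] for u,v in px])
    p=np.c_[n[:,0]*z,-n[:,1]*z,-z]
    if name=='wrist':
        M=np.array(c['mount']); p=p@M[:3,:3].T+M[:3,3]
        return p@R.from_rotvec(s['eef_rot']).as_matrix().T+s['position']
    rot=np.array(c['rotation']); rot=rot if rot.shape==(3,3) else R.from_rotvec(rot).as_matrix()
    return p@rot.T+np.array(c['xyz'])
def full(name,d,s=None):
    u,v=np.meshgrid(np.arange(640),np.arange(480)); px=np.c_[u.ravel(),v.ravel()]
    return world(name,px,d.ravel().astype(float),s).reshape(480,640,3)
def save(n,im): cv2.imwrite('pics/'+n+'.png',cv2.cvtColor(im,cv2.COLOR_RGB2BGR))
E
python3 - <<'E'
from h import *
for n in ('scene','side'):
    s,im,d=grab(n); save(n+'1',im); np.savez('/tmp/'+n,im=im,d=d); c=viewer.camera_model(n); print(c)
print(viewer.camera_model('wrist')); print(s)
E
```

```text
pics
{'fx': 613.0049107794568, 'fy': 613.0049107794568, 'cx': 307.5347811033391, 'cy': 239.29493553675925, 'distortion': array([-0.03735029,  0.        ,  0.        ,  0.        ,  0.        ]), 'xyz': array([-0.00187401, -1.03070223,  1.31117401]), 'rotation': array([ 0.73458979, -0.20788167, -0.47520254])}
{'fx': 567.6799577854782, 'fy': 567.6799577854782, 'cx': 315.1310367589075, 'cy': 238.97712212588738, 'distortion': array([-0.06462093,  0.        ,  0.        ,  0.        ,  0.        ]), 'xyz': array([-0.10640996, -1.49765347,  1.15868842]), 'rotation': array([ 0.97461845, -0.22651842, -0.37418959])}
{'fx': 378.8583144757471, 'fy': 378.8583144757471, 'cx': 319.5221026173619, 'cy': 241.3926688511961, 'distortion': array([0.02521419, 0.        , 0.        , 0.        , 0.        ]), 'mount': array([[ 7.20974789e-06,  9.65974951e-01,  2.58635641e-01,
         7.18562496e-02],
       [ 9.99999975e-01, -6.50367759e-05,  2.15028944e-04,
        -1.01235604e-04],
       [ 2.24533402e-04,  2.58635633e-01, -9.65974927e-01,
        -1.70111743e-01],
       [ 0.00000000e+00,  0.00000000e+00,  0.00000000e+00,
         1.00000000e+00]])}
{'time_s': 0.05, 'joints': array([-2.40404239e-03,  3.53637184e-01,  1.63414092e+00,  4.31025636e-06,
        1.15521490e+00, -2.40203725e-03]), 'dq': array([ 0.0001762 , -0.00033332, -0.0002049 ,  0.0022591 , -0.00142693,
       -0.00053605]), 'effort': array([ 8.48630098e-04, -5.95432055e+01, -3.35271299e+01,  7.01195444e-02,
        1.83488976e-02, -3.30393539e-05]), 'position': array([6.24491974e-01, 1.13512419e-07, 2.13867650e-01]), 'eef_rot': array([-2.22074154e+00, -2.22073322e+00,  1.54677678e-03]), 'contact_force': array([0.54942136, 0.46922831, 0.61174797]), 'torque': array([-0.01581789, -0.03754926,  0.0225324 ]), 'grip_force': 0.0, 'grip_width': 0.09196933481055697}
```

View pics/scene1.png

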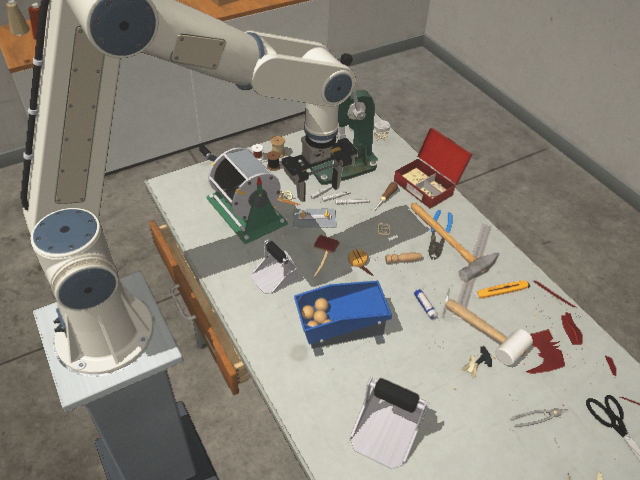

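View pics/side1.png

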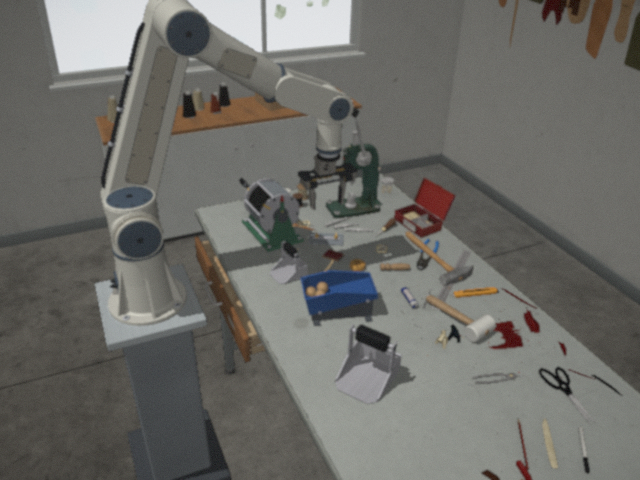

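The scene shows the barrel at (245,190) with its crank at the far side, the tray at (340,310), and two scoops: a small one at (272,268) and a large one at (390,420). Next I'll measure both scoops along with the barrel and tray.

```bash
python3 - <<'E'
from h import *
W=[];C=[]
for n in ('scene','side'):
    z=np.load('/tmp/'+n+'.npz'); P=full(n,z['d']); np.save('/tmp/P'+n,P)
    m=z['d'].ravel()>0; W.append(P.reshape(-1,3)[m]); C.append(z['im'].reshape(-1,3)[m])
    for nm,(u,v) in {'small':(277,250),'big':(398,394)}.items():
        if n=='side': u,v={'small':(290,248),'big':(372,338)}[nm]
        print(n,nm,P[v,u])
# ortho from scene only: x up, y left ; 2px/mm... 1.6mm/px
W=W[0];C=C[0]
s=700
m=(W[:,0]>.2)&(W[:,0]<.95)&(W[:,1]>-.55)&(W[:,1]<.5)&(W[:,2]<.3)&(W[:,2]>-.02)
W=W[m];C=C[m];o=np.argsort(W[:,2]);W=W[o];C=C[o]
im=np.zeros((525,735,3),np.uint8)
for dx in(0,1):
  for dy in (0,1):
    im[np.clip(((.95-W[:,0])*s).astype(int)+dx,0,524),np.clip(((.5-W[:,1])*s).astype(int)+dy,0,734)]=C
save('ortho',im)
E
```

```text
scene small [ 0.47746178 -0.04397274  0.10594066]
scene big [ 0.49439538 -0.57025929  0.15828574]
side small [ 0.46774535 -0.05921881  0.1149922 ]
side big [ 0.48973222 -0.57230373  0.14845802]
```

View pics/ortho.png

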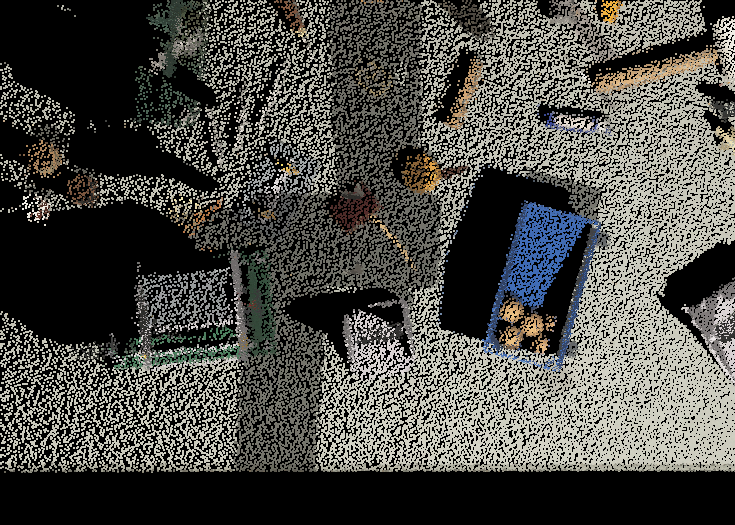

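```bash
python3 - <<'E'
from h import *
s,im,d=grab('wrist'); save('w1',im); np.savez('/tmp/w1',im=im,d=d)
P=full('wrist',d,s); np.save('/tmp/Pw1',P)
for u,v in [(100,100),(320,240),(500,400),(100,400),(50,240)]: print((u,v),P[v,u].round(3))
E
```

```text
(100, 100) [ 0.416  0.107 -0.001]
(320, 240) [ 0.625 -0.03  -0.001]
(500, 400) [0.66  0.023 0.32 ]
(100, 400) [0.582 0.023 0.32 ]
(50, 240) [ 0.344 -0.03  -0.001]
```

View pics/w1.png

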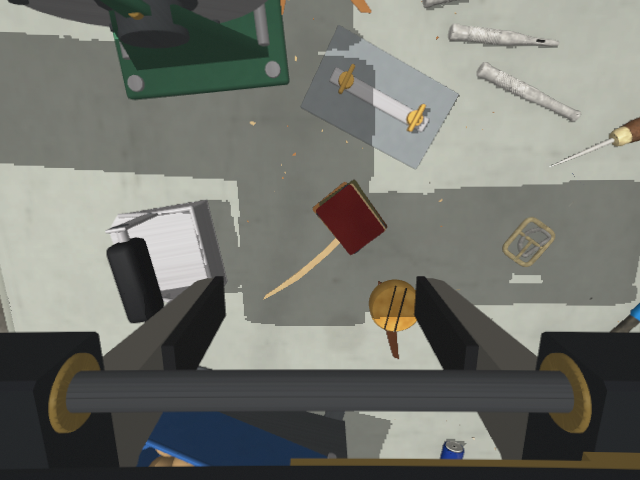

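The wrist view shows the scoop handle at (135,278), the stand base corner at (288,82), the cover at (380,97), the swatches at (350,217), the beeswax at (393,305) and the buckle at (528,242). The depth is clean, so I'll move up for two clear views.

Request:
{"name": "step_arm", "arguments": {
  "plan": [
    {"x":3,"y":-2.5,"z":-3.7},
    {"x":6,"y":-5,"z":-7.4},
    {"x":10,"y":-8,"z":-12},
    {"x":15,"y":-12.5,"z":-18.5},
    {"x":15,"y":-12.5,"z":-18.5}
  ],
  "newtons": 20
}}

```text
invalid input
```

```bash
python3 - <<'E'
from h import *
s,im,d=grab('wrist'); save('w2',im); np.savez('/tmp/w2',im=im,d=d,p=s['position'],q=s['joints']);P=full('wrist',d,s); np.save('/tmp/Pw2',P)
print(s['position'],s['eef_rot'],s['joints'],s['dq'])
E
```

```text
[ 6.24618212e-01 -3.98621478e-06  2.14026177e-01] [-2.22091296e+00 -2.22089191e+00  1.20672093e-03] [-2.40378116e-03  3.53510844e-01  1.63395482e+00 -7.73149285e-06
  1.15520920e+00 -2.39118209e-03] [-0.00047058 -0.00147521 -0.00200798  0.0002177   0.00064488  0.00034483]
```

Request:
{"name": "step_arm", "arguments": {
  "plan": [
    {"x":-6},
    {"x":-12},
    {"x":-22},
    {"x":-36},
    {"x":-40}
  ]
}}

```text
invalid input
```

Request:
{"name": "step_arm", "arguments": {
  "plan": [
    {"x":-10},
    {"x":-10},
    {"x":-10},
    {"x":-10},
    {"x":-10}
  ]
}}

```text
invalid input
```

```bash
python3 - <<'E'
from h import *
s,im,d=grab('wrist'); save('w3',im); np.savez('/tmp/w3',im=im,d=d,p=s['position'],q=s['joints']);P=full('wrist',d,s); np.save('/tmp/Pw3',P)
print(s['position'],s['eef_rot'],s['joints'],s['dq'],s['time_s'])
a=cv2.imread('pics/w2.png');b=cv2.imread('pics/w3.png')
cv2.imwrite('pics/w23.png',cv2.resize(np.vstack([a[:300],b[:300]]),(640,600)))
E
```

```text
[ 6.24702966e-01 -4.42429082e-06  2.14149344e-01] [-2.22103130e+00 -2.22099556e+00  9.43494646e-04] [-2.40885092e-03  3.53402038e-01  1.63382586e+00  1.18787711e-06
  1.15521751e+00 -2.39323793e-03] [-1.92267827e-03 -1.89520287e-03 -3.41101058e-03 -2.62494493e-05
 -6.43822756e-04 -2.78823533e-04] 0.2
```

View pics/w23.png

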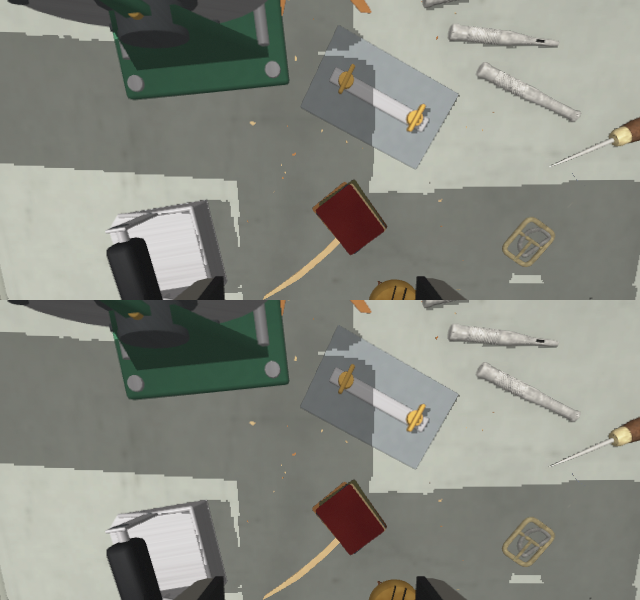

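The arm didn't move: rows were refused, so both views match the first one. I'll resend with every key filled in.

Request:
{"name": "step_arm", "arguments": {
  "plan": [
    {"wx":0,"wy":0,"wz":0,"x":3,"y":-2.5,"z":-3.7,"gripper":9},
    {"wx":0,"wy":0,"wz":0,"x":6,"y":-5,"z":-7.4,"gripper":9},
    {"wx":0,"wy":0,"wz":0,"x":10,"y":-8,"z":-12,"gripper":9},
    {"wx":0,"wy":0,"wz":0,"x":15,"y":-12.5,"z":-18.5,"gripper":9},
    {"wx":0,"wy":0,"wz":0,"x":15,"y":-12.5,"z":-18.5,"gripper":9}
  ],
  "newtons": 20
}}

```text
time_s: 0.88
position: [0.4991, 0.1514, 0.4021]
eef_rot: [2.22, 2.222, 0.004]
contact_force: [0.9, 0.4, -0.5]
grip_width: 0.0902
grip_force: 0.0
```

```bash
python3 - <<'E'
from h import *
s,im,d=grab('wrist'); save('w4',im); np.savez('/tmp/w4',im=im,d=d);P=full('wrist',d,s); np.save('/tmp/Pw4',P)
print(s['position'],s['joints'],abs(s['dq']).max())
E
```

```text
[0.49906943 0.15142505 0.40210126] [2.91511490e-01 5.79724321e-02 1.59658091e+00 2.89948026e-04
 1.48441065e+00 2.90442872e-01] 0.3790343044112311
```

Request:
{"name": "step_arm", "arguments": {
  "plan": [
    {"wx":0,"wy":0,"wz":0,"x":-6,"y":0,"z":0,"gripper":9},
    {"wx":0,"wy":0,"wz":0,"x":-12,"y":0,"z":0,"gripper":9},
    {"wx":0,"wy":0,"wz":0,"x":-18,"y":0,"z":0,"gripper":9},
    {"wx":0,"wy":0,"wz":0,"x":-24,"y":0,"z":0,"gripper":9},
    {"wx":0,"wy":0,"wz":0,"x":-30,"y":0,"z":0,"gripper":9}
  ]
}}

```text
time_s: 1.55
position: [0.4996, -0.1523, 0.3992]
eef_rot: [2.221, 2.221, -0.0]
contact_force: [0.3, -0.2, 0.2]
grip_width: 0.0899
grip_force: 0.0
```

Request:
{"name": "step_arm", "arguments": {
  "plan": [
    {"wx":0,"wy":0,"wz":0,"x":-5,"y":0,"z":0,"gripper":9},
    {"wx":0,"wy":0,"wz":0,"x":-8,"y":0,"z":0,"gripper":9},
    {"wx":0,"wy":0,"wz":0,"x":-8,"y":0,"z":0,"gripper":9},
    {"wx":0,"wy":0,"wz":0,"x":-8,"y":0,"z":0,"gripper":9},
    {"wx":0,"wy":0,"wz":0,"x":-8,"y":0,"z":0,"gripper":9}
  ]
}}

```text
time_s: 2.17
position: [0.5001, -0.229, 0.3996]
eef_rot: [-2.22, -2.223, -0.0]
contact_force: [0.0, 0.5, 0.8]
grip_width: 0.0901
grip_force: 0.0
```

```bash
python3 - <<'E'
from h import *
s,im,d=grab('wrist'); save('w5',im); np.savez('/tmp/w5',im=im,d=d);P=full('wrist',d,s); np.save('/tmp/Pw5',P)
print(s['position'],s['joints'],abs(s['dq']).max(),s['time_s'])
a=cv2.imread('pics/w4.png');b=cv2.imread('pics/w5.png')
cv2.imwrite('pics/w45.png',np.vstack([a[:300],b[:300]]))
E
```

```text
[ 0.50006666 -0.22900637  0.39955624] [-4.32323518e-01  1.10049998e-01  1.54462943e+00  2.29505072e-04
  1.48704264e+00 -4.33480295e-01] 0.0026968628676781632 2.175
```

View pics/w45.png

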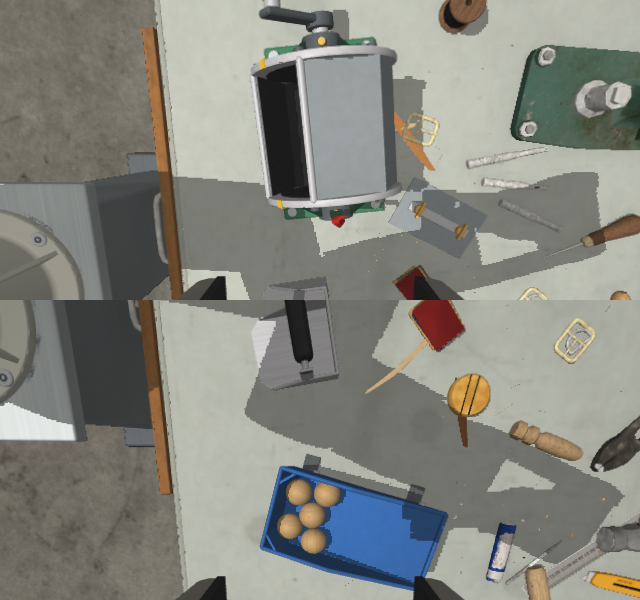

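The top half shows the barrel with its mouth leaning towards the robot. The yellow marks are at (262,65) and (280,203), the crank hub at (320,20) and the red pointer at (338,222). The bottom half shows the small scoop, handle (300,330), and the tray with five balls near (300,515). Next come the pose fits.

```bash
cat > fit.py <<'E'
from h import *
from scipy.optimize import least_squares
P=np.load('/tmp/Pw4.npy');z=np.load('/tmp/w4.npz');im=z['im'].astype(int);ok=z['d']>0
R_,G,B=im[...,0],im[...,1],im[...,2]
g=ok&(G>R_+15)&(G>B+5)&(P[...,2]>.006)&(P[...,2]<.018)&(P[...,0]<.6)
rect=cv2.minAreaRect(P[g][:,:2].astype(np.float32));print('base',g.sum(),rect,np.median(P[g][:,2]))
red=ok&(R_>150)&(G<60)&(B<60)&(P[...,2]>.15)&(P[...,2]<.22);print('pointer',P[red].mean(0),P[red].max(0),P[red].min(0))
yel=ok&(R_>180)&(G>130)&(B<80)&(P[...,2]>.09)&(P[...,0]<.45)
n,l,st,ce=cv2.connectedComponentsWithStats(yel.astype(np.uint8))
for i in range(1,n):
    if st[i,4]>5: print('yel',ce[i].round(),P[l==i].mean(0).round(4),st[i,4])
P=np.load('/tmp/Pw5.npy');z=np.load('/tmp/w5.npz');im=z['im'].astype(int);ok=z['d']>0
R_,G,B=im[...,0],im[...,1],im[...,2]
h=ok&(im.max(-1)<70)&(P[...,2]>.1)&(P[...,2]<.125)&(P[...,0]<.6)&(P[...,0]>.3); h[280:]=0
print('handle',h.sum(),cv2.minAreaRect(P[h][:,:2].astype(np.float32)),np.median(P[h][:,2]))
b=ok&(B>R_+50)&(P[...,2]>.025)&(P[...,0]<.72)&(P[...,1]<-.08); 
n,l,st,ce=cv2.connectedComponentsWithStats(b.astype(np.uint8));b=l==1+st[1:,4].argmax()
Q=P[b]
# floor plane ransac-lite
fl=Q[(Q[:,2]<.075)]
for k in range(30):
    A=np.c_[fl[:,:2],np.ones(len(fl))]; c=np.linalg.lstsq(A,fl[:,2],rcond=None)[0]; e=fl[:,2]-A@c; fl=fl[abs(e)<max(.0015,1.5*np.std(e))]
yaw=np.arctan2(c[1],c[0]);print('floor',c,len(fl),'slope',np.arctan(np.hypot(*c[:2])),'yaw',yaw)
cs,sn=np.cos(yaw),np.sin(yaw);T=np.array([[cs,sn],[-sn,cs]])
q=Q[:,:2]@T.T; hh=(Q[:,2]-np.c_[Q[:,:2],np.ones(len(Q))]@c)*np.cos(.21)
f=abs(hh)<.003;print('floor ext',np.percentile(q[f],[0.3,99.7],axis=0))
w=hh>.008;print('wall ext',q[w].min(0),q[w].max(0), 'hmax',hh.max())
# low wall inner: points by height near x min
for a,bb in((.01,.02),(.02,.03),(.03,.04),(.04,.05),(.055,.065)):
    m=(hh>a)&(hh<bb);print(a,np.percentile(q[m],[1,99],axis=0).round(4).tolist())
zf=c[2]; # floor height: z=c.x ; along-slope coordinate where z=.032
print('x where z=.032:',(.032-c[2])/np.hypot(*c[:2]))
E
python3 fit.py
```

```text
base 704 ((0.5096274614334106, 0.23201614618301392), (0.14909020066261292, 0.23541317880153656), 5.673017978668213) 0.011983584879208531
pointer [0.51729105 0.14475948 0.191455  ] [0.52392986 0.14687133 0.20378412] [0.51251517 0.14040724 0.18040708]
yel [262.  64.] [0.4431 0.2949 0.1682] 34
handle 1189 ((0.49808984994888306, -0.16659946739673615), (0.021662570536136627, 0.31512901186943054), 9.458136558532715) 0.10931758952525084
floor [ 0.20487675 -0.05714837 -0.07437326] 6393 slope 0.20957478614053132 yaw -0.27202572337124614
floor ext [[ 0.52350406 -0.16753837]
 [ 0.70527415 -0.06859389]]
wall ext [ 0.48367217 -0.17159318] [ 0.70617578 -0.05910252] hmax 0.3429249014379371
0.01 [[0.5901, -0.1484], [0.7059, -0.0604]]
0.02 [[0.4961, -0.171], [0.7032, -0.0598]]
0.03 [[0.4937, -0.1709], [0.671, -0.0597]]
0.04 [[0.4918, -0.1706], [0.6407, -0.0595]]
0.055 [[0.4839, -0.1706], [0.5958, -0.0593]]
x where z=.032: 0.500114165581501
```

Barrel angle comes out at about 0.845 rad: the yellow mark sits at radius 80 mm, as it should, and the base rectangle measures 149x235 mm at yaw 5.7°. That puts the crank grip at about (0.450, 0.377, 0.155). I'll move there and refit the scoop handle on the way.

Request:
{"name": "step_arm", "arguments": {
  "plan": [
    {"wx":0,"wy":0,"wz":0,"x":6,"y":-0.5,"z":0,"gripper":7},
    {"wx":0,"wy":0,"wz":0,"x":12,"y":-1,"z":0,"gripper":7},
    {"wx":0,"wy":0,"wz":0,"x":18,"y":-1.5,"z":0,"gripper":7},
    {"wx":0,"wy":0,"wz":0,"x":24,"y":-2,"z":0,"gripper":7},
    {"wx":0,"wy":0,"wz":0,"x":30,"y":-2.5,"z":0,"gripper":7}
  ]
}}

```text
time_s: 2.85
position: [0.4742, 0.0725, 0.4]
eef_rot: [2.22, 2.222, 0.001]
contact_force: [0.6, -0.4, 0.0]
grip_width: 0.0698
grip_force: 0.0
```

Request:
{"name": "step_arm", "arguments": {
  "plan": [
    {"wx":0,"wy":0,"wz":-1,"x":6,"y":-0.5,"z":0,"gripper":7},
    {"wx":0,"wy":0,"wz":-2,"x":12,"y":-1,"z":0,"gripper":7},
    {"wx":0,"wy":0,"wz":-3,"x":18,"y":-1.5,"z":0,"gripper":7},
    {"wx":0,"wy":0,"wz":-4.5,"x":24,"y":-2,"z":2,"gripper":7},
    {"wx":0,"wy":0,"wz":-5.7,"x":30,"y":-2.5,"z":4,"gripper":7}
  ]
}}

```text
time_s: 3.48
position: [0.4491, 0.3709, 0.3602]
eef_rot: [2.105, 2.331, 0.002]
contact_force: [0.3, -0.4, 0.3]
grip_width: 0.0702
grip_force: 0.0
```

```bash
python3 - <<'E'
from h import *
P=np.load('/tmp/Pw5.npy');z=np.load('/tmp/w5.npz');im=z['im'].astype(int)
h=(z['d']>0)&(im.max(-1)<70)&(P[...,2]>.1)&(P[...,2]<.125)&(P[...,0]<.6)&(P[...,0]>.3)&(P[...,1]>-.12); h[280:]=0
print('handle',h.sum(),cv2.minAreaRect(P[h][:,:2].astype(np.float32)),P[h].mean(0))
# scoop points
m=(z['d']>0)&(P[...,0]>.36)&(P[...,0]<.58)&(P[...,1]>-.13)&(P[...,1]<.08)&(P[...,2]>.0015)&(P[...,2]<.09)&(abs(im[...,0]-im[...,1])<15)
m[280:]=0
print('bowl',m.sum(),cv2.minAreaRect(P[m][:,:2].astype(np.float32)))
for px in [(205,200),(200,240),(210,285),(212,290)]: pass
s=r.read_state();print(s['position'],s['joints'],R.from_rotvec(s['eef_rot']).as_matrix().round(3))
cv2.imwrite('pics/scoop.png',cv2.resize(cv2.imread('pics/w5.png')[0:110,230:380],None,fx=4,fy=4,interpolation=cv2.INTER_CUBIC))
E
```

```text
handle 1187 ((0.4781387746334076, -0.04683905839920044), (0.021662570536136627, 0.07230734825134277), 9.458136558532715) [ 0.47722116 -0.04179198  0.10887047]
bowl 5176 ((0.47000017762184143, -0.05549778789281845), (0.21978580951690674, 0.14926649630069733), 0.12113487720489502)
[0.4490645  0.37094552 0.36023829] [ 6.87903717e-01  1.81112722e-01  1.54273027e+00 -9.85540292e-05
  1.41628731e+00  5.86082677e-01] [[-0.102  0.995  0.001]
 [ 0.995  0.102  0.001]
 [ 0.001  0.001 -1.   ]]
```

View pics/scoop.png

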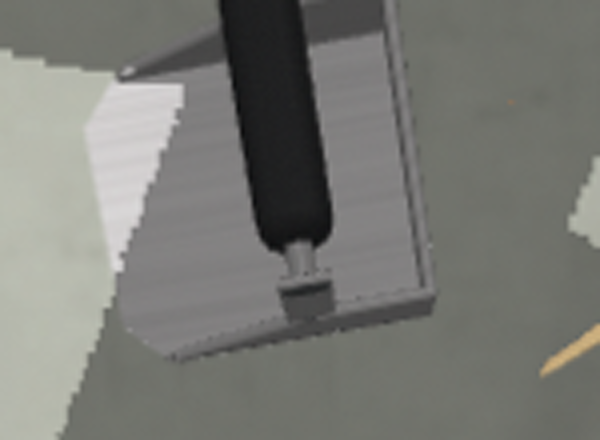

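The enlarged crop confirms the small scoop. Its handle is 22 mm thick with the top at 109 mm, matching 95+15; the other scoop's handle is at about 155 mm, so it's too big. Now the crank.

Request:
{"name": "step_arm", "arguments": {
  "plan": [
    {"wx":0,"wy":0,"wz":0,"x":0.6,"y":0.15,"z":6,"gripper":7},
    {"wx":0,"wy":0,"wz":0,"x":0.6,"y":0.15,"z":12,"gripper":7},
    {"wx":0,"wy":0,"wz":0,"x":0.6,"y":0.15,"z":17,"gripper":7},
    {"wx":0,"wy":0,"wz":0,"x":0.6,"y":0.15,"z":20.5,"gripper":7},
    {"wx":0,"wy":0,"wz":0,"x":0.6,"y":0.15,"z":22.4,"gripper":7}
  ]
}}

```text
time_s: 4.1
position: [0.4495, 0.3743, 0.1342]
eef_rot: [-2.106, -2.33, 0.004]
contact_force: [1.2, -0.3, 0.3]
grip_width: 0.07
grip_force: 0.0
```

Request:
{"name": "step_arm", "arguments": {
  "plan": [
    {"wx":0,"wy":0,"wz":0,"x":0,"y":0,"z":0,"gripper":4},
    {"wx":0,"wy":0,"wz":0,"x":0,"y":0,"z":0,"gripper":1.5},
    {"wx":0,"wy":0,"wz":0,"x":0,"y":0,"z":0,"gripper":1.5},
    {"wx":0,"wy":0,"wz":0,"x":0,"y":0,"z":0,"gripper":1.5},
    {"wx":0,"wy":0,"wz":0,"x":0,"y":0,"z":0,"gripper":1.5}
  ],
  "newtons": 20
}}

```text
time_s: 4.72
position: [0.4509, 0.3744, 0.1366]
eef_rot: [-2.108, -2.329, -0.0]
contact_force: [-10.1, 0.1, 6.4]
grip_width: 0.0222
grip_force: 10.6
```

Request:
{"name": "step_arm", "arguments": {
  "plan": [
    {"wx":0,"wy":0,"wz":0,"x":0,"y":0.4,"z":-0.4,"gripper":1.5},
    {"wx":0,"wy":0,"wz":0,"x":0,"y":0.86,"z":-0.79,"gripper":1.5},
    {"wx":0,"wy":0,"wz":0,"x":0,"y":1.35,"z":-1.12,"gripper":1.5},
    {"wx":0,"wy":0,"wz":0,"x":0,"y":1.88,"z":-1.42,"gripper":1.5},
    {"wx":0,"wy":0,"wz":0,"x":0,"y":2.43,"z":-1.65,"gripper":1.5}
  ]
}}

```text
time_s: 5.35
position: [0.4706, 0.3761, 0.1532]
eef_rot: [-2.105, -2.325, 0.012]
contact_force: [-18.0, -1.9, 14.5]
grip_width: 0.022
grip_force: 20.0
```

Request:
{"name": "step_arm", "arguments": {
  "plan": [
    {"wx":0,"wy":0,"wz":0,"x":0,"y":0.57,"z":-0.18,"gripper":1.5},
    {"wx":0,"wy":0,"wz":0,"x":0,"y":1.1,"z":-0.29,"gripper":1.5},
    {"wx":0,"wy":0,"wz":0,"x":0,"y":1.6,"z":-0.36,"gripper":1.5},
    {"wx":0,"wy":0,"wz":0,"x":0,"y":2.06,"z":-0.37,"gripper":1.5},
    {"wx":0,"wy":0,"wz":0,"x":0,"y":2.06,"z":-0.37,"gripper":1.5}
  ]
}}

```text
time_s: 5.98
position: [0.4942, 0.3784, 0.1566]
eef_rot: [-2.107, -2.327, 0.005]
contact_force: [-7.4, -0.5, 6.8]
grip_width: 0.0217
grip_force: 20.0
```

Request:
{"name": "step_arm", "arguments": {
  "plan": [
    {"wx":0,"wy":0,"wz":0,"x":0,"y":0,"z":0,"gripper":1.5},
    {"wx":0,"wy":0,"wz":0,"x":0,"y":0,"z":0,"gripper":1.5},
    {"wx":0,"wy":0,"wz":0,"x":0,"y":0,"z":0,"gripper":1.5},
    {"wx":0,"wy":0,"wz":0,"x":0,"y":0,"z":0,"gripper":1.5},
    {"wx":0,"wy":0,"wz":0,"x":0,"y":0,"z":0,"gripper":1.5}
  ]
}}

```text
time_s: 6.6
position: [0.4942, 0.3784, 0.1566]
eef_rot: [-2.107, -2.328, 0.005]
contact_force: [-5.7, -0.3, 6.6]
grip_width: 0.0221
grip_force: 20.0
```

```bash
python3 - <<'E'
from h import *
s=r.read_state();print(s['position'],s['joints'],s['contact_force'])
p=s['position']+R.from_rotvec(s['eef_rot']).apply([0,0,-.019])
c,sn=np.cos(.099),np.sin(.099);d=p-[.5096,.2320,.115];print('local',c*d[0]+sn*d[1],-sn*d[0]+c*d[1],d[2])
P=np.load('/tmp/Pw1.npy');z=np.load('/tmp/w1.npz');im=z['im'].astype(int)
h=(z['d']>0)&(im.max(-1)<70)&(P[...,2]>.1)&(P[...,2]<.125)&(P[...,0]<.56);h[:,180:]=0
print('handle',h.sum(),cv2.minAreaRect(P[h][:,:2].astype(np.float32)),P[h].mean(0))
E
```

```text
[0.49419678 0.37836807 0.15655834] [6.50367337e-01 4.08837517e-01 1.68935512e+00 1.29490715e-03
 1.04654638e+00 5.50552298e-01] [-5.69793347 -0.30634477  6.62621522]
local -0.0007989449128437392 0.14718697814069073 0.0605582389902732
handle 3164 ((0.5130167007446289, -0.017817869782447815), (0.09649688750505447, 0.3560243546962738), 7.6512837409973145) [0.48852876 0.00773401 0.11007945]
```

Request:
{"name": "step_arm", "arguments": {
  "plan": [
    {"wx":0,"wy":0,"wz":0,"x":0,"y":0,"z":0,"gripper":4},
    {"wx":0,"wy":0,"wz":0,"x":0,"y":0,"z":0,"gripper":6},
    {"wx":0,"wy":0,"wz":0,"x":0,"y":0,"z":0,"gripper":6},
    {"wx":0,"wy":0,"wz":0,"x":0,"y":0,"z":-4,"gripper":6},
    {"wx":0,"wy":0,"wz":0,"x":0,"y":0,"z":-10,"gripper":6}
  ]
}}

```text
time_s: 7.22
position: [0.4949, 0.378, 0.2556]
eef_rot: [-2.108, -2.329, 0.006]
contact_force: [0.7, 0.7, -0.9]
grip_width: 0.0602
grip_force: 0.0
```

Request:
{"name": "step_arm", "arguments": {
  "plan": [
    {"wx":0,"wy":0,"wz":0,"x":0,"y":0,"z":-6,"gripper":6},
    {"wx":0,"wy":0,"wz":0,"x":-5,"y":-0.6,"z":-10,"gripper":6},
    {"wx":0,"wy":0,"wz":0,"x":-11,"y":-1.4,"z":-10,"gripper":6},
    {"wx":0,"wy":0,"wz":0,"x":-17,"y":-2.2,"z":-10,"gripper":6},
    {"wx":0,"wy":0,"wz":0,"x":-23,"y":-3,"z":-10,"gripper":6}
  ]
}}

```text
time_s: 7.85
position: [0.4885, 0.1452, 0.3566]
eef_rot: [2.107, 2.329, 0.001]
contact_force: [1.2, -0.1, 0.0]
grip_width: 0.06
grip_force: 0.0
```

Request:
{"name": "step_arm", "arguments": {
  "plan": [
    {"wx":0,"wy":0,"wz":-1,"x":-6,"y":-0.8,"z":0,"gripper":6},
    {"wx":0,"wy":0,"wz":-2,"x":-12,"y":-1.6,"z":0,"gripper":6},
    {"wx":0,"wy":0,"wz":-3,"x":-18,"y":-2.4,"z":0,"gripper":6},
    {"wx":0,"wy":0,"wz":-3.8,"x":-22.4,"y":-3.1,"z":0,"gripper":6},
    {"wx":0,"wy":0,"wz":-3.8,"x":-22.4,"y":-3.1,"z":0,"gripper":6}
  ]
}}

```text
time_s: 8.48
position: [0.4799, -0.0815, 0.3564]
eef_rot: [2.034, 2.393, -0.001]
contact_force: [-0.0, 0.7, -0.5]
grip_width: 0.0601
grip_force: 0.0
```

```bash
python3 - <<'E'
from h import *
s,im,d=grab('wrist');P=full('wrist',d,s);np.savez('/tmp/w6',im=im,d=d,P=P);save('w6',im);im=im.astype(int)
print(s['position'],s['joints'],R.from_rotvec(s['eef_rot']).as_matrix().round(3).tolist())
h=(d>0)&(im.max(-1)<70)&(P[...,2]>.095)&(P[...,2]<.125)
n,l,st,ce=cv2.connectedComponentsWithStats(h.astype(np.uint8))
for i in range(1,n):
    if st[i,4]>300:
        Q=P[l==i];Q=Q[Q[:,2]>.1];print('handle',ce[i],st[i],cv2.minAreaRect(Q[:,:2].astype(np.float32)),Q.mean(0))
yel=(d>0)&(im[...,0]>180)&(im[...,1]>130)&(im[...,2]<80)&(P[...,2]>.15)
n,l,st,ce=cv2.connectedComponentsWithStats(yel.astype(np.uint8))
for i in range(1,n):
    if st[i,4]>5: print('yel',ce[i].round(),P[l==i].mean(0).round(4),st[i,4])
E
```

```text
[ 0.47985859 -0.08154647  0.35644442] [-1.70953736e-01  1.90479768e-02  1.73196993e+00 -6.31106520e-04
  1.39027508e+00 -3.32612179e-01] [[-0.161, 0.987, 0.0], [0.987, 0.161, -0.001], [-0.001, 0.0, -1.0]]
handle [323.44781145 165.6473064 ] [ 314  135   20   62 1188] ((0.4769919514656067, -0.038048457354307175), (0.021132847294211388, 0.06443952023983002), 9.155278205871582) [ 0.47660852 -0.03713197  0.10903086]
yel [495. 376.] [ 0.5081 -0.0483  0.4629] 12
```

Handle refit: centre (0.477, -0.0375), 21x64 mm, yaw 9.2°, which matches the tool's current yaw. I'll grasp it now.

Request:
{"name": "step_arm", "arguments": {
  "plan": [
    {"wx":0,"wy":0,"wz":0,"x":4.4,"y":0.4,"z":6,"gripper":6},
    {"wx":0,"wy":0,"wz":0,"x":4.4,"y":0.4,"z":12,"gripper":6},
    {"wx":0,"wy":0,"wz":0,"x":4.4,"y":0.4,"z":18,"gripper":6},
    {"wx":0,"wy":0,"wz":0,"x":4.4,"y":0.4,"z":24,"gripper":6},
    {"wx":0,"wy":0,"wz":0,"x":4.4,"y":0.4,"z":27.9,"gripper":6}
  ]
}}

```text
time_s: 9.15
position: [0.4757, -0.0332, 0.075]
eef_rot: [-2.027, -2.398, 0.001]
contact_force: [0.2, 0.7, 0.0]
grip_width: 0.0599
grip_force: 0.0
```

Request:
{"name": "step_arm", "arguments": {
  "plan": [
    {"wx":0,"wy":0,"wz":0,"x":0,"y":0,"z":0,"gripper":5},
    {"wx":0,"wy":0,"wz":0,"x":0,"y":0,"z":0,"gripper":3},
    {"wx":0,"wy":0,"wz":0,"x":0,"y":0,"z":0,"gripper":1.5},
    {"wx":0,"wy":0,"wz":0,"x":0,"y":0,"z":0,"gripper":1.5},
    {"wx":0,"wy":0,"wz":0,"x":0,"y":0,"z":0,"gripper":1.5}
  ],
  "newtons": 50
}}

```text
time_s: 9.78
position: [0.4774, -0.035, 0.0785]
eef_rot: [2.029, 2.397, 0.002]
contact_force: [-2.5, 0.3, 8.4]
grip_width: 0.0218
grip_force: 50.0
```

```bash
python3 - <<'E'
from h import *
s=r.read_state();print(s['position'],s['grip_width'],s['grip_force'],s['joints'],R.from_rotvec(s['eef_rot']).as_matrix().round(3).tolist())
# balls in tray frame
P=np.load('/tmp/Pw5.npy');im=np.load('/tmp/w5.npz')['im'].astype(int)
hsv=cv2.cvtColor(im.astype(np.uint8),cv2.COLOR_RGB2HSV)
m=((hsv[...,0]>8)&(hsv[...,0]<25)&(hsv[...,1]>60)&(P[...,0]>.4)&(P[...,0]<.62)&(P[...,1]<-.15)&(P[...,2]>.03)&(P[...,2]<.12))
Q=P[m];C=[]
from scipy.optimize import least_squares
ci=[(300,192),(327,195),(290,226),(312,215),(313,240)]
px=np.argwhere(m)[:,::-1]
for c in ci:
    q=Q[np.hypot(*(px-c).T)<9]
    f=least_squares(lambda x:np.linalg.norm(q-x,axis=1)-.018,q.mean(0)-[0,0,.012]).x
    t=f-[.4508,-.2451,0];cs,sn=np.cos(.272),np.sin(.272)
    print(f.round(4),'tray',(cs*t[0]-sn*t[1]).round(4),(sn*t[0]+cs*t[1]).round(4),len(q))
E
```

```text
[ 0.47739319 -0.03502726  0.07846193] 0.021812806841828767 49.99865412712097 [-7.64197931e-02  3.16158909e-01  2.05707897e+00  8.72502670e-05
  7.66710879e-01 -2.42118619e-01] [[-0.165, 0.986, 0.002], [0.986, 0.165, -0.0], [-0.0, 0.002, -1.0]]
[ 0.4713 -0.2255  0.0531] tray 0.0144 0.0244 249
[ 0.5092 -0.2268  0.0612] tray 0.0513 0.0333 247
[ 0.4578 -0.2731  0.0533] tray 0.0143 -0.0251 248
[ 0.4892 -0.2563  0.0587] tray 0.0399 -0.0005 247
[ 0.4908 -0.2924  0.0611] tray 0.0512 -0.0348 249
```

```bash
cat > plan.py <<'E'
from h import *
# scoop in tool: axes x=tool y, y=tool x, z=-tool z
RTS=np.array([[0,1,0],[1,0,0],[0,0,-1.]])
LIP=np.array([-.0024,-.065,.0785])
TR=np.array([.4508,-.2451,.032]);TY=-.272;SL=.2096
def pose(lip,yaw,pitch):  # pitch>0 lip down (deg), yaw rad
    Rs=R.from_euler('z',yaw).as_matrix()@R.from_euler('y',-np.deg2rad(pitch)).as_matrix()
    # rot about y by -p : -x axis -> (-cos, 0, -sin)  => lip down
    Rt=Rs@RTS.T
    return np.asarray(lip)-Rt@LIP,Rt
def tray(s,h,y=0,pitch=np.rad2deg(SL),dy=0):
    u=np.array([np.cos(SL),0,np.sin(SL)]);n=np.array([-np.sin(SL),0,np.cos(SL)])
    p=R.from_euler('z',TY).apply(s*u+h*n+np.array([0,y,0]))+TR
    return pose(p,TY+np.deg2rad(dy),pitch)
def cur():
    s=r.read_state();return np.array(s['position']),R.from_rotvec(s['eef_rot']).as_matrix()
def lipnow(c=None):
    p,Rt=c or cur();l=p+Rt@LIP;t=R.from_euler('z',-TY).apply(l-TR)
    s=t[0]*np.cos(SL)+t[2]*np.sin(SL);h=-t[0]*np.sin(SL)+t[2]*np.cos(SL);Rs=Rt@RTS
    return dict(lip=l.round(4),s=round(s,4),h=round(h,4),y=round(t[1],4),pitch=round(float(np.rad2deg(np.arcsin(Rs[2,0]))),2),yaw=round(float(np.arctan2(Rs[1,0],Rs[0,0])),3))
def rows(wps,start=None):
    p0,R0=start or cur()
    for i,(p,Rt) in enumerate(wps):
        sh=R0.T@(p-p0)*100;w=np.rad2deg(R.from_matrix(R0.T@Rt).as_rotvec())
        print(i%5,'w',w.round(1),'sh',sh.round(2))
        if i%5==4: p0,R0=p,Rt;print('--')
E
python3 - <<'E'
from plan import *
p,Rt=cur();print(lipnow())
up=[(p+np.array([0,0,z]),Rt) for z in(.03,.07,.11,.15,.15)]
l0=up[-1][0]+Rt@LIP;y0=lipnow()['yaw']
g=tray(.09,.08);l1=g[0]+g[1]@LIP
mv=[pose(l0+(l1-l0)*f,y0+(TY-y0)*f,12*f) for f in(.2,.4,.6,.8,1)]
ds=[tray(.09,h) for h in(.06,.04,.02,.01,.006)]
rows(up+mv+ds)
E
```

```text
{'lip': array([ 4.138e-01, -4.810e-02, -1.000e-04]), 's': np.float64(-0.0933), 'h': np.float64(-0.013), 'y': np.float64(0.1798), 'pitch': 0.09, 'yaw': 0.166}
0 w [0. 0. 0.] sh [-0.  0. -3.]
1 w [0. 0. 0.] sh [-0.    0.01 -7.  ]
2 w [0. 0. 0.] sh [ -0.     0.02 -11.  ]
3 w [0. 0. 0.] sh [-1.0e-02  2.0e-02 -1.5e+01]
4 w [0. 0. 0.] sh [-1.0e-02  2.0e-02 -1.5e+01]
--
0 w [-2.3 -0.1  5. ] sh [-5.15  1.05  0.17]
1 w [-4.7 -0.4 10. ] sh [-10.24   2.03   0.34]
2 w [-7.1 -0.9 15. ] sh [-15.27   2.97   0.52]
3 w [-9.4 -1.7 20. ] sh [-20.22   3.88   0.72]
4 w [-11.7  -2.6  25. ] sh [-25.09   4.76   0.93]
--
0 w [-0.  0.  0.] sh [-0. -0.  2.]
1 w [-0.  0.  0.] sh [ 0. -0.  4.]
2 w [-0.  0.  0.] sh [-0. -0.  6.]
3 w [-0.  0.  0.] sh [-0. -0.  7.]
4 w [-0.  0.  0.] sh [-0.  -0.   7.4]
--
```

Request:
{"name": "step_arm", "arguments": {
  "plan": [
    {"wx":0,"wy":0,"wz":0,"x":0,"y":0,"z":-3,"gripper":1.5},
    {"wx":0,"wy":0,"wz":0,"x":0,"y":0,"z":-7,"gripper":1.5},
    {"wx":0,"wy":0,"wz":0,"x":0,"y":0,"z":-11,"gripper":1.5},
    {"wx":0,"wy":0,"wz":0,"x":0,"y":0,"z":-15,"gripper":1.5},
    {"wx":0,"wy":0,"wz":0,"x":0,"y":0,"z":-15,"gripper":1.5}
  ]
}}

```text
time_s: 10.4
position: [0.4787, -0.0352, 0.2305]
eef_rot: [2.027, 2.394, 0.006]
contact_force: [0.3, 0.9, -1.5]
grip_width: 0.0216
grip_force: 50.0
```

Request:
{"name": "step_arm", "arguments": {
  "plan": [
    {"wx":-2.3,"wy":-0.1,"wz":5,"x":-5.15,"y":1.05,"z":0.17,"gripper":1.5},
    {"wx":-4.7,"wy":-0.4,"wz":10,"x":-10.25,"y":2.05,"z":0.35,"gripper":1.5},
    {"wx":-7.1,"wy":-0.9,"wz":15,"x":-15.3,"y":3,"z":0.5,"gripper":1.5},
    {"wx":-9.4,"wy":-1.7,"wz":20,"x":-20.2,"y":3.9,"z":0.7,"gripper":1.5},
    {"wx":-11.7,"wy":-2.6,"wz":25,"x":-25.1,"y":4.75,"z":0.9,"gripper":1.5}
  ]
}}

```text
time_s: 11.02
position: [0.5646, -0.2761, 0.2168]
eef_rot: [2.37, 1.792, 0.187]
contact_force: [1.3, 0.4, -1.3]
grip_width: 0.0216
grip_force: 50.0
```

Request:
{"name": "step_arm", "arguments": {
  "plan": [
    {"wx":0,"wy":0,"wz":0,"x":0,"y":0,"z":0,"gripper":1.5},
    {"wx":0,"wy":0,"wz":0,"x":0,"y":0,"z":0,"gripper":1.5},
    {"wx":0,"wy":0,"wz":0,"x":0,"y":0,"z":0,"gripper":1.5},
    {"wx":0,"wy":0,"wz":0,"x":0,"y":0,"z":0,"gripper":1.5},
    {"wx":0,"wy":0,"wz":0,"x":0,"y":0,"z":0,"gripper":1.5}
  ]
}}

```text
time_s: 11.65
position: [0.5651, -0.2741, 0.2185]
eef_rot: [2.365, 1.797, 0.187]
contact_force: [0.4, 0.4, -1.1]
grip_width: 0.0219
grip_force: 50.0
```

```bash
python3 - <<'E'
from plan import *
print(lipnow(),r.read_state()['joints'],r.read_state()['contact_force'])
rows([tray(.088,h) for h in(.06,.035,.015,.006,.003)])
s,im,d=grab('scene');save('s2',cv2.resize(im[110:350,180:450],None,fx=2,fy=2))
E
```

```text
{'lip': array([ 0.5188, -0.2637,  0.1283]), 's': np.float64(0.089), 'h': np.float64(0.0795), 'y': np.float64(0.0003), 'pitch': 11.9, 'yaw': -0.271} [-0.47825564  0.24911407  1.78764886  0.05407763  0.90222302 -0.23624747] [ 0.41799183  0.35880149 -1.07882451]
0 w [-0.1 -0.   0. ] sh [-0.04 -0.11  1.94]
1 w [-0.1 -0.   0. ] sh [-0.04 -0.11  4.44]
2 w [-0.1 -0.   0. ] sh [-0.04 -0.1   6.44]
3 w [-0.1 -0.   0. ] sh [-0.04 -0.1   7.34]
4 w [-0.1 -0.   0. ] sh [-0.04 -0.1   7.64]
--
```

View pics/s2.png

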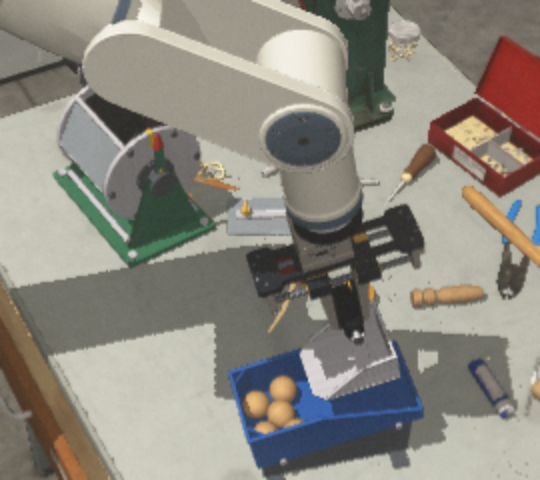

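The crop shows the yellow line at the red pointer (155,138), the scoop held over the tray (350,365), and the balls at (270,405). I'll lower it onto the tray floor.

Request:
{"name": "step_arm", "arguments": {
  "plan": [
    {"wx":0,"wy":0,"wz":0,"x":0,"y":-0.1,"z":2,"gripper":1.5},
    {"wx":0,"wy":0,"wz":0,"x":0,"y":-0.1,"z":4.4,"gripper":1.5},
    {"wx":0,"wy":0,"wz":0,"x":0,"y":-0.1,"z":6.4,"gripper":1.5},
    {"wx":0,"wy":0,"wz":0,"x":0,"y":-0.1,"z":7.4,"gripper":1.5},
    {"wx":0,"wy":0,"wz":0,"x":0,"y":-0.1,"z":7.7,"gripper":1.5}
  ]
}}

```text
time_s: 12.32
position: [0.5794, -0.2786, 0.1423]
eef_rot: [2.367, 1.797, 0.187]
contact_force: [-0.6, 0.2, -1.2]
grip_width: 0.0218
grip_force: 50.0
```

Request:
{"name": "step_arm", "arguments": {
  "plan": [
    {"wx":0,"wy":0,"wz":0,"x":0,"y":0,"z":0,"gripper":1.5},
    {"wx":0,"wy":0,"wz":0,"x":0,"y":0,"z":0.1,"gripper":1.5},
    {"wx":0,"wy":0,"wz":0,"x":0,"y":0,"z":0.2,"gripper":1.5},
    {"wx":0,"wy":0,"wz":0,"x":0,"y":0,"z":0.2,"gripper":1.5},
    {"wx":0,"wy":0,"wz":0,"x":0,"y":0,"z":0.2,"gripper":1.5}
  ]
}}

```text
time_s: 12.95
position: [0.5799, -0.2788, 0.141]
eef_rot: [2.366, 1.796, 0.187]
contact_force: [0.6, 0.3, -1.7]
grip_width: 0.0215
grip_force: 50.0
```

```bash
python3 - <<'E'
from plan import *
print(lipnow(),r.read_state()['contact_force'])
rows([tray(s,.0005) for s in(.083,.077,.07,.063,.056,.049,.042,.035,.028,.021,.016,.011,.007,.004,.002)])
E
```

```text
{'lip': array([ 0.5335, -0.2684,  0.0508]), 's': np.float64(0.088), 'h': np.float64(0.0005), 'y': np.float64(-0.0002), 'pitch': 11.9, 'yaw': -0.272} [ 0.56139801  0.31171857 -1.70317772]
0 w [-0.1  0.  -0. ] sh [ 0.02 -0.51 -0.01]
1 w [-0.1  0.  -0. ] sh [ 0.02 -1.11 -0.01]
2 w [-0.1  0.  -0. ] sh [ 0.02 -1.81 -0.01]
3 w [-0.1  0.  -0. ] sh [ 0.02 -2.51 -0.01]
4 w [-0.1  0.  -0. ] sh [ 0.02 -3.21 -0.01]
--
0 w [0. 0. 0.] sh [ 0.  -0.7  0. ]
1 w [0. 0. 0.] sh [ 0.  -1.4  0. ]
2 w [0. 0. 0.] sh [ 0.  -2.1  0. ]
3 w [0. 0. 0.] sh [ 0.  -2.8 -0. ]
4 w [0. 0. 0.] sh [ 0.  -3.5 -0. ]
--
0 w [0. 0. 0.] sh [ 0.  -0.5 -0. ]
1 w [0. 0. 0.] sh [ 0. -1.  0.]
2 w [0. 0. 0.] sh [ 0.  -1.4  0. ]
3 w [0. 0. 0.] sh [ 0.  -1.7 -0. ]
4 w [0. 0. 0.] sh [-0.  -1.9 -0. ]
--
```

Request:
{"name": "step_arm", "arguments": {
  "plan": [
    {"wx":0,"wy":0,"wz":0,"x":0,"y":-0.5,"z":0.05,"gripper":1.5},
    {"wx":0,"wy":0,"wz":0,"x":0,"y":-1.1,"z":0.05,"gripper":1.5},
    {"wx":0,"wy":0,"wz":0,"x":0,"y":-1.8,"z":0.05,"gripper":1.5},
    {"wx":0,"wy":0,"wz":0,"x":0,"y":-2.5,"z":0.05,"gripper":1.5},
    {"wx":0,"wy":0,"wz":0,"x":0,"y":-3.2,"z":0.05,"gripper":1.5}
  ]
}}

```text
time_s: 13.58
position: [0.5497, -0.2705, 0.134]
eef_rot: [2.365, 1.795, 0.188]
contact_force: [2.1, 0.3, 3.2]
grip_width: 0.0218
grip_force: 50.0
```

Request:
{"name": "step_arm", "arguments": {
  "plan": [
    {"wx":0,"wy":0,"wz":0,"x":0,"y":-0.6,"z":0,"gripper":1.5},
    {"wx":0,"wy":0,"wz":0,"x":0,"y":-1.2,"z":0,"gripper":1.5},
    {"wx":0,"wy":0,"wz":0,"x":0,"y":-1.8,"z":0,"gripper":1.5},
    {"wx":0,"wy":0,"wz":0,"x":0,"y":-2.3,"z":0,"gripper":1.5},
    {"wx":0,"wy":0,"wz":0,"x":0,"y":-2.8,"z":0,"gripper":1.5}
  ]
}}

```text
time_s: 14.2
position: [0.5233, -0.2631, 0.1282]
eef_rot: [2.366, 1.796, 0.187]
contact_force: [4.3, -0.8, 2.3]
grip_width: 0.0218
grip_force: 50.0
```

```bash
python3 - <<'E'
from plan import *
print(lipnow(),r.read_state()['contact_force'])
s,im,d=grab('scene');save('s3',cv2.resize(im[260:360,280:400],None,fx=5,fy=5,interpolation=cv2.INTER_CUBIC))
E
```

```text
{'lip': array([ 0.4771, -0.2527,  0.0379]), 's': np.float64(0.028), 'h': np.float64(0.0001), 'y': np.float64(-0.0002), 'pitch': 11.93, 'yaw': -0.272} [ 4.29056433 -0.79047437  2.34600048]
```

Request:
{"name": "step_arm", "arguments": {
  "plan": [
    {"wx":0,"wy":0,"wz":0,"x":0,"y":-0.5,"z":0,"gripper":1.5},
    {"wx":0,"wy":0,"wz":0,"x":0,"y":-1.0,"z":0,"gripper":1.5},
    {"wx":0,"wy":0,"wz":0,"x":0,"y":-1.5,"z":0,"gripper":1.5},
    {"wx":0,"wy":0,"wz":0,"x":0,"y":-2.0,"z":0,"gripper":1.5},
    {"wx":0,"wy":0,"wz":0,"x":0,"y":-2.4,"z":0,"gripper":1.5}
  ]
}}

```text
time_s: 14.88
position: [0.5005, -0.2567, 0.1231]
eef_rot: [2.366, 1.796, 0.187]
contact_force: [2.8, -0.8, 4.3]
grip_width: 0.0217
grip_force: 50.0
```

```bash
python3 - <<'E'
from plan import *
print(lipnow(),r.read_state()['contact_force'])
s,im,d=grab('scene');a=im[260:360,280:400]
s,im,d=grab('side');b=im[250:350,290:410]
save('s4',cv2.resize(np.hstack([a,b]),(800,333),interpolation=cv2.INTER_CUBIC))
E
```

```text
{'lip': array([ 0.4542, -0.2462,  0.0329]), 's': np.float64(0.0037), 'h': np.float64(0.0001), 'y': np.float64(-0.0002), 'pitch': 11.9, 'yaw': -0.272} [ 2.75726153 -0.81437305  4.33961371]
```

View pics/s4.png

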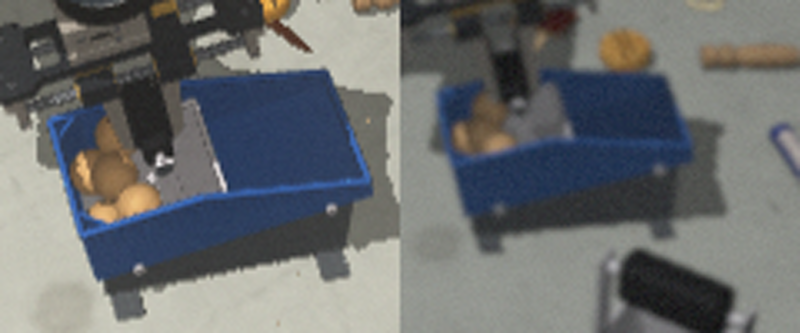

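The scoop is fully home at s = 3.7 mm with low force, and the balls show in its front half: left crop around (110,175), right crop around (480,130). Now I'll tilt it back with the rear edge pivoting on the tray floor.

```bash
python3 - <<'E'
from plan import *
rows([tray(.005,.106*np.sin(np.deg2rad(f))+.0015,pitch=12-f) for f in(3,6,9,12,15,18,21,24,27,30)])
E
```

```text
0 w [ 2.9 -0.  -0. ] sh [ 0.02  0.55 -0.35]
1 w [ 5.9 -0.  -0. ] sh [ 0.02  0.94 -0.54]
2 w [ 8.9 -0.  -0. ] sh [ 0.02  1.3  -0.7 ]
3 w [11.9 -0.  -0. ] sh [ 0.02  1.64 -0.83]
4 w [14.9 -0.  -0. ] sh [ 0.02  1.96 -0.95]
--
0 w [ 3.  0. -0.] sh [-0.    0.26 -0.16]
1 w [6. 0. 0.] sh [-0.    0.51 -0.3 ]
2 w [ 9.  0. -0.] sh [-0.    0.74 -0.4 ]
3 w [12.  0. -0.] sh [ 0.    0.95 -0.48]
4 w [15.  0.  0.] sh [ 0.    1.15 -0.52]
--
```

Request:
{"name": "step_arm", "arguments": {
  "plan": [
    {"wx":3,"wy":0,"wz":0,"x":0,"y":0.55,"z":-0.35,"gripper":1.5},
    {"wx":6,"wy":0,"wz":0,"x":0,"y":0.95,"z":-0.55,"gripper":1.5},
    {"wx":9,"wy":0,"wz":0,"x":0,"y":1.3,"z":-0.7,"gripper":1.5},
    {"wx":12,"wy":0,"wz":0,"x":0,"y":1.65,"z":-0.85,"gripper":1.5},
    {"wx":15,"wy":0,"wz":0,"x":0,"y":1.95,"z":-0.95,"gripper":1.5}
  ]
}}

```text
time_s: 15.6
position: [0.5146, -0.2602, 0.1348]
eef_rot: [-2.462, -1.869, 0.057]
contact_force: [-0.6, -0.4, -2.2]
grip_width: 0.0216
grip_force: 50.0
```

Request:
{"name": "step_arm", "arguments": {
  "plan": [
    {"wx":3,"wy":0,"wz":0,"x":0,"y":0.25,"z":-0.15,"gripper":1.5},
    {"wx":6,"wy":0,"wz":0,"x":0,"y":0.5,"z":-0.3,"gripper":1.5},
    {"wx":9,"wy":0,"wz":0,"x":0,"y":0.75,"z":-0.4,"gripper":1.5},
    {"wx":12,"wy":0,"wz":0,"x":0,"y":0.95,"z":-0.5,"gripper":1.5},
    {"wx":15,"wy":0,"wz":0,"x":0,"y":1.15,"z":-0.55,"gripper":1.5}
  ]
}}

```text
time_s: 16.23
position: [0.5262, -0.2635, 0.14]
eef_rot: [-2.286, -1.735, 0.282]
contact_force: [0.5, 0.8, -2.7]
grip_width: 0.022
grip_force: 50.0
```

```bash
cat > balls.py <<'E'
from plan import *
# ball blobs in scoop frame from scene+side
def balls(lab):
    p,Rt=cur();l=p+Rt@LIP;Rs=Rt@RTS
    for n in('scene','side'):
        s,im,d=grab(n);P=full(n,d);save(lab+n,im)
        hsv=cv2.cvtColor(im,cv2.COLOR_RGB2HSV)
        m=(d>0)&(hsv[...,0]>8)&(hsv[...,0]<25)&(hsv[...,1]>70)
        q=(P-l)@Rs; m&=(q[...,0]>-.06)&(q[...,0]<.13)&(abs(q[...,1])<.07)&(q[...,2]>-.05)&(q[...,2]<.075)
        k,lb,st,ce=cv2.connectedComponentsWithStats(m.astype(np.uint8))
        for i in range(1,k):
            if st[i,4]>15: Q=q[lb==i];print(n,st[i,4],'mean',(1000*Q.mean(0)).round(),'min',(1000*Q.min(0)).round(),'max',(1000*Q.max(0)).round())
    print(lipnow(),r.read_state()['contact_force'].round(1))
E
python3 -c "
from balls import *
balls('t1')"
```

```text
scene 736 mean [ 19. -14.  40.] min [-11. -56.  -1.] max [58. 42. 62.]
side 375 mean [ 20. -20.  38.] min [ -9. -59.  10.] max [59. 30. 62.]
{'lip': array([ 0.4431, -0.2428,  0.0855]), 's': np.float64(0.0033), 'h': np.float64(0.054), 'y': np.float64(0.0002), 'pitch': -18.47, 'yaw': -0.272} [ 0.  -0.6 -2. ]
```

```bash
cat >> balls.py <<'E'
from scipy.optimize import least_squares
def spheres(lab,names=('scene','side','wrist')):
    p,Rt=cur();l=p+Rt@LIP;Rs=Rt@RTS;rng=np.random.default_rng(0)
    for n in names:
        s,im,d=grab(n);P=full(n,d,s);save(lab+n,im)
        hsv=cv2.cvtColor(im,cv2.COLOR_RGB2HSV)
        m=(d>0)&(hsv[...,0]>8)&(hsv[...,0]<25)&(hsv[...,1]>70)
        q=(P-l)@Rs; m&=(q[...,0]>-.09)&(q[...,0]<.13)&(abs(q[...,1])<.08)&(q[...,2]>-.08)&(q[...,2]<.085)
        Q=q[m]
        while len(Q)>20:
            best=None
            for k in range(400):
                a=Q[rng.integers(len(Q))];v=rng.normal(size=3);v/=np.linalg.norm(v);c=a-.018*v
                nin=(abs(np.linalg.norm(Q-c,axis=1)-.018)<.002).sum()
                if best is None or nin>best[0]: best=(nin,c)
            c=best[1]
            for k in range(4):
                w=abs(np.linalg.norm(Q-c,axis=1)-.018)<.0025
                if w.sum()<8:break
                c=least_squares(lambda x:np.linalg.norm(Q[w]-x,axis=1)-.018,c).x
            w=np.linalg.norm(Q-c,axis=1)<.0205
            if w.sum()<15:break
            print(n,w.sum(),'scoop',(1000*c).round(),'world',(Rs@c+l).round(3));Q=Q[~w]
E
python3 -c "
from balls import *
spheres('t2')"
```

```text
scene 149 scoop [ 35. -36.  39.] world [ 0.477 -0.29   0.111]
scene 144 scoop [  9. -29.  21.] world [ 0.449 -0.275  0.103]
scene 99 scoop [32. -0. 25.] world [ 0.48  -0.253  0.099]
scene 129 scoop [16. 30. 22.] world [ 0.472 -0.22   0.101]
scene 97 scoop [59. 22. 20.] world [ 0.509 -0.238  0.086]
scene 19 scoop [ 36. -38.  42.] world [ 0.479 -0.292  0.114]
scene 26 scoop [32. -1. 31.] world [ 0.482 -0.254  0.105]
scene 15 scoop [  7. -32.  25.] world [ 0.449 -0.277  0.107]
side 87 scoop [ 36. -28.  39.] world [ 0.481 -0.282  0.111]
side 69 scoop [20. 28. 25.] world [ 0.477 -0.223  0.103]
side 79 scoop [ 12. -25.  20.] world [ 0.454 -0.272  0.101]
side 28 scoop [71. 17. 18.] world [ 0.518 -0.246  0.08 ]
side 18 scoop [ 36. -35.  40.] world [ 0.478 -0.289  0.112]
side 19 scoop [45. -4. 22.] world [ 0.49  -0.259  0.092]
wrist 2700 scoop [26. 24. 21.] world [ 0.48  -0.228  0.097]
wrist 2119 scoop [85. 21. 21.] world [ 0.533 -0.246  0.078]
wrist 1960 scoop [ 17. -22.  21.] world [ 0.459 -0.27   0.1  ]
wrist 787 scoop [55.  2. 21.] world [ 0.501 -0.256  0.088]
```

The balls are still rolling back, with one riding on the scoop's -y rim. I'll wait briefly and measure again.

Request:
{"name": "step_arm", "arguments": {
  "plan": [
    {"wx":0,"wy":0,"wz":0,"x":0,"y":0,"z":0,"gripper":1.5},
    {"wx":0,"wy":0,"wz":0,"x":0,"y":0,"z":0,"gripper":1.5},
    {"wx":0,"wy":0,"wz":0,"x":0,"y":0,"z":0,"gripper":1.5},
    {"wx":0,"wy":0,"wz":0,"x":0,"y":0,"z":0,"gripper":1.5},
    {"wx":0,"wy":0,"wz":0,"x":0,"y":0,"z":0,"gripper":1.5}
  ]
}}

```text
time_s: 17.1
position: [0.5286, -0.2645, 0.1413]
eef_rot: [-2.291, -1.74, 0.277]
contact_force: [-0.0, 1.6, -1.7]
grip_width: 0.0217
grip_force: 50.0
```

```bash
python3 -c "
from balls import *
spheres('t3');print(lipnow())"
```

```text
scene 145 scoop [ 23. -11.  20.] world [ 0.469 -0.261  0.099]
scene 116 scoop [27. 25. 20.] world [ 0.483 -0.229  0.097]
scene 126 scoop [ 49. -27.  38.] world [ 0.494 -0.285  0.108]
scene 82 scoop [60. 14. 26.] world [ 0.511 -0.248  0.093]
scene 39 scoop [71. 16. 22.] world [ 0.521 -0.248  0.085]
scene 30 scoop [24. -4. 28.] world [ 0.474 -0.256  0.106]
scene 29 scoop [ 47. -29.  41.] world [ 0.492 -0.287  0.111]
side 86 scoop [ 23. -11.  20.] world [ 0.469 -0.262  0.099]
side 77 scoop [ 50. -27.  39.] world [ 0.495 -0.286  0.108]
side 44 scoop [28. 28. 26.] world [ 0.486 -0.226  0.103]
side 15 scoop [ 22. -41.  43.] world [ 0.467 -0.292  0.121]
side 18 scoop [66. 21. 42.] world [ 0.523 -0.244  0.106]
wrist 2171 scoop [ 23. -10.  21.] world [ 0.469 -0.261  0.099]
wrist 2718 scoop [27. 25. 21.] world [ 0.483 -0.228  0.098]
wrist 2039 scoop [85. 24. 20.] world [ 0.536 -0.244  0.08 ]
wrist 733 scoop [56.  4. 21.] world [ 0.504 -0.256  0.089]
{'lip': array([ 0.4449, -0.2436,  0.0868]), 's': np.float64(0.0055), 'h': np.float64(0.0549), 'y': np.float64(-0.0002), 'pitch': -18.12, 'yaw': -0.272}
```

Four balls sit on the scoop floor, and the fifth is perched at (49,-27,39), in the bowl but jammed over a gap at the back. I'll tilt back further and give it a small sideways shake inside the tray.

```bash
python3 - <<'E'
from plan import *
a=[tray(.006,.106*np.sin(np.deg2rad(f))+.004,pitch=12-f,y=y) for f,y in((33,0),(37,.003),(41,-.003),(43,.003),(43,-.003))]
rows(a)
E
```

```text
0 w [ 2.9 -0.  -0. ] sh [ 0.02  0.09 -0.28]
1 w [ 6.9 -0.  -0. ] sh [ 0.32  0.29 -0.31]
2 w [10.9 -0.  -0. ] sh [-0.28  0.47 -0.27]
3 w [12.9 -0.  -0. ] sh [ 0.32  0.56 -0.23]
4 w [12.9 -0.  -0. ] sh [-0.28  0.56 -0.23]
--
```

Request:
{"name": "step_arm", "arguments": {
  "plan": [
    {"wx":3,"wy":0,"wz":0,"x":0,"y":0.1,"z":-0.3,"gripper":1.5},
    {"wx":7,"wy":0,"wz":0,"x":0.3,"y":0.3,"z":-0.3,"gripper":1.5},
    {"wx":11,"wy":0,"wz":0,"x":-0.3,"y":0.45,"z":-0.25,"gripper":1.5},
    {"wx":13,"wy":0,"wz":0,"x":0.3,"y":0.55,"z":-0.25,"gripper":1.5},
    {"wx":13,"wy":0,"wz":0,"x":-0.3,"y":0.55,"z":-0.25,"gripper":1.5}
  ]
}}

```text
time_s: 17.88
position: [0.5339, -0.2687, 0.1411]
eef_rot: [-2.128, -1.617, 0.45]
contact_force: [0.4, -0.1, -3.1]
grip_width: 0.0215
grip_force: 50.0
```

Request:
{"name": "step_arm", "arguments": {
  "plan": [
    {"wx":0,"wy":0,"wz":0,"x":0.6,"y":0,"z":0,"gripper":1.5},
    {"wx":0,"wy":0,"wz":0,"x":0,"y":0,"z":0,"gripper":1.5},
    {"wx":0,"wy":0,"wz":0,"x":0.3,"y":0,"z":0,"gripper":1.5},
    {"wx":0,"wy":0,"wz":0,"x":0.3,"y":0,"z":0,"gripper":1.5},
    {"wx":0,"wy":0,"wz":0,"x":0.3,"y":0,"z":0,"gripper":1.5}
  ]
}}

```text
time_s: 18.5
position: [0.5344, -0.266, 0.142]
eef_rot: [-2.129, -1.617, 0.45]
contact_force: [-0.7, -0.8, -1.9]
grip_width: 0.0216
grip_force: 50.0
```

```bash
python3 -c "
from balls import *
spheres('t4');print(lipnow(),r.read_state()['contact_force'])"
```

```text
scene 163 scoop [ 22. -11.  21.] world [ 0.466 -0.261  0.115]
scene 146 scoop [ 49. -27.  38.] world [ 0.493 -0.285  0.115]
scene 128 scoop [27. 24. 20.] world [ 0.48  -0.229  0.112]
scene 85 scoop [85. 23. 20.] world [ 0.527 -0.243  0.081]
scene 44 scoop [58.  4. 20.] world [ 0.5   -0.254  0.096]
scene 15 scoop [ 47. -31.  40.] world [ 0.492 -0.289  0.119]
side 96 scoop [ 22. -11.  21.] world [ 0.466 -0.261  0.116]
side 64 scoop [ 49. -24.  38.] world [ 0.494 -0.282  0.115]
side 35 scoop [28. 27. 19.] world [ 0.481 -0.226  0.11 ]
side 27 scoop [ 42. -27.  42.] world [ 0.489 -0.284  0.123]
side 19 scoop [27. 24. 22.] world [ 0.48  -0.229  0.113]
wrist 2825 scoop [27. 25. 21.] world [ 0.481 -0.227  0.112]
wrist 2039 scoop [85. 24. 20.] world [ 0.528 -0.241  0.082]
wrist 2085 scoop [ 23. -10.  21.] world [ 0.467 -0.26   0.114]
wrist 750 scoop [56.  4. 21.] world [ 0.499 -0.255  0.097]
{'lip': array([ 0.4411, -0.2425,  0.1083]), 's': np.float64(0.006), 'h': np.float64(0.0767), 'y': np.float64(-0.0002), 'pitch': -31.11, 'yaw': -0.272} [-0.13676278 -0.56476088 -2.76062836]
```

The five are jammed in a stable arrangement: all inside the bowl, with the fifth leaning on the strap, unmoved by the shake. I'll keep this pitch and lift gently.

```bash
python3 - <<'E'
from plan import *
p,Rt=cur()
rows([(p+np.array([0,0,z]),Rt) for z in (.005,.015,.03,.05,.07,.09,.11,.13,.145,.155)])
E
```

```text
0 w [0. 0. 0.] sh [ 0.   -0.26 -0.43]
1 w [0. 0. 0.] sh [ 0.   -0.78 -1.28]
2 w [0. 0. 0.] sh [ 0.   -1.55 -2.57]
3 w [0. 0. 0.] sh [ 0.   -2.58 -4.28]
4 w [0. 0. 0.] sh [ 0.   -3.62 -5.99]
--
0 w [0. 0. 0.] sh [ 0.   -1.03 -1.71]
1 w [0. 0. 0.] sh [ 0.   -2.07 -3.42]
2 w [0. 0. 0.] sh [ 0.   -3.1  -5.14]
3 w [0. 0. 0.] sh [ 0.   -3.88 -6.42]
4 w [0. 0. 0.] sh [ 0.   -4.39 -7.28]
--
```

Request:
{"name": "step_arm", "arguments": {
  "plan": [
    {"wx":0,"wy":0,"wz":0,"x":0,"y":-0.26,"z":-0.43,"gripper":1.5},
    {"wx":0,"wy":0,"wz":0,"x":0,"y":-0.78,"z":-1.28,"gripper":1.5},
    {"wx":0,"wy":0,"wz":0,"x":0,"y":-1.55,"z":-2.57,"gripper":1.5},
    {"wx":0,"wy":0,"wz":0,"x":0,"y":-2.58,"z":-4.28,"gripper":1.5},
    {"wx":0,"wy":0,"wz":0,"x":0,"y":-3.62,"z":-6,"gripper":1.5}
  ]
}}

```text
time_s: 19.27
position: [0.5346, -0.2662, 0.2139]
eef_rot: [-2.13, -1.617, 0.449]
contact_force: [0.0, -0.0, -2.5]
grip_width: 0.0213
grip_force: 50.0
```

Request:
{"name": "step_arm", "arguments": {
  "plan": [
    {"wx":0,"wy":0,"wz":0,"x":0,"y":-1.03,"z":-1.71,"gripper":1.5},
    {"wx":0,"wy":0,"wz":0,"x":0,"y":-2.07,"z":-3.42,"gripper":1.5},
    {"wx":0,"wy":0,"wz":0,"x":0,"y":-3.1,"z":-5.14,"gripper":1.5},
    {"wx":0,"wy":0,"wz":0,"x":0,"y":-3.88,"z":-6.42,"gripper":1.5},
    {"wx":0,"wy":0,"wz":0,"x":0,"y":-4.4,"z":-7.3,"gripper":1.5}
  ]
}}

```text
time_s: 19.9
position: [0.5345, -0.2662, 0.2982]
eef_rot: [-2.13, -1.617, 0.45]
contact_force: [-0.1, -0.1, -2.6]
grip_width: 0.0214
grip_force: 50.0
```

```bash
cat >> plan.py <<'E'
BC=np.array([.5096,.2320,0.]);BY=.099
def bar(x,z,pitch,y=0,yaw=BY): return pose(BC+R.from_euler('z',BY).apply([x,y,z]),yaw,pitch)
E
python3 -c "
from balls import *
spheres('t5',('scene','wrist'));n=lipnow();print(n,r.read_state()['joints'])
l0=n['lip'];y0=n['yaw'];b=bar(.045,.275,-31);l1=b[0]+b[1]@LIP;print(l1-l0)
fs=np.array([.01,.03,.06,.1,.15,.2,.25,.3,.36,.42,.48,.54,.6,.66,.72,.78,.84,.9,.96,1.])
rows([pose(l0+(l1-l0)*f,y0+(BY-y0)*f,-31) for f in fs])
"
```

```text
scene 188 scoop [ 22. -11.  20.] world [ 0.466 -0.261  0.271]
scene 163 scoop [ 49. -27.  38.] world [ 0.493 -0.285  0.272]
scene 134 scoop [27. 25. 20.] world [ 0.48  -0.228  0.267]
scene 87 scoop [85. 23. 19.] world [ 0.528 -0.242  0.237]
scene 36 scoop [57.  5. 19.] world [ 0.499 -0.254  0.251]
scene 22 scoop [ 46. -29.  40.] world [ 0.492 -0.287  0.275]
scene 19 scoop [34.  6. 47.] world [ 0.494 -0.251  0.287]
wrist 2187 scoop [ 22. -10.  22.] world [ 0.468 -0.261  0.271]
wrist 2727 scoop [27. 25. 22.] world [ 0.481 -0.227  0.269]
wrist 2033 scoop [85. 24. 21.] world [ 0.529 -0.242  0.239]
wrist 756 scoop [56.  4. 22.] world [ 0.499 -0.255  0.254]
{'lip': array([ 0.4414, -0.2427,  0.2645]), 's': np.float64(0.0389), 'h': np.float64(0.2294), 'y': np.float64(-0.0002), 'pitch': -31.03, 'yaw': -0.272} [-0.41902975  0.57734349  1.21106635 -0.0797013   1.88909966 -0.15102615]
[0.11297966 0.47914773 0.0105    ]
0 w [-0.  -0.1 -0.2] sh [ 0.53 -0.03 -0.  ]
1 w [-0.  -0.3 -0.6] sh [ 1.59 -0.08  0.  ]
2 w [-0.  -0.7 -1.1] sh [ 3.17 -0.15  0.01]
3 w [-0.  -1.1 -1.8] sh [ 5.28 -0.25  0.02]
4 w [-0.  -1.6 -2.7] sh [ 7.92 -0.37  0.03]
--
0 w [ 0.  -0.5 -0.9] sh [ 2.64 -0.   -0.06]
1 w [ 0.  -1.1 -1.8] sh [ 5.28 -0.   -0.12]
2 w [ 0.  -1.6 -2.7] sh [ 7.92 -0.01 -0.18]
3 w [ 0.  -2.3 -3.8] sh [11.08 -0.02 -0.25]
4 w [ 0.  -3.  -4.9] sh [14.25 -0.03 -0.31]
--
0 w [ 0.  -0.7 -1.1] sh [ 3.15  0.25 -0.23]
1 w [ 0.  -1.3 -2.2] sh [ 6.3   0.5  -0.45]
2 w [ 0.  -2.  -3.3] sh [ 9.44  0.75 -0.67]
3 w [ 0.  -2.6 -4.4] sh [12.59  0.99 -0.89]
4 w [ 0.  -3.3 -5.5] sh [15.74  1.22 -1.1 ]
--
0 w [ 0.  -0.7 -1.1] sh [ 3.09  0.53 -0.39]
1 w [ 0.  -1.3 -2.2] sh [ 6.18  1.06 -0.78]
2 w [ 0.  -2.  -3.3] sh [ 9.28  1.58 -1.17]
3 w [ 0.  -2.6 -4.4] sh [12.37  2.1  -1.55]
4 w [ 0.  -3.1 -5.1] sh [14.43  2.44 -1.81]
--
```

All five balls are lifted clear in the scoop. Now a gentle carry to the barrel.

Request:
{"name": "step_arm", "arguments": {
  "plan": [
    {"wx":0,"wy":-0.1,"wz":-0.2,"x":0.5,"y":-0.03,"z":0,"gripper":1.5},
    {"wx":0,"wy":-0.3,"wz":-0.6,"x":1.6,"y":-0.08,"z":0,"gripper":1.5},
    {"wx":0,"wy":-0.7,"wz":-1.1,"x":3.2,"y":-0.15,"z":0,"gripper":1.5},
    {"wx":0,"wy":-1.1,"wz":-1.8,"x":5.3,"y":-0.25,"z":0,"gripper":1.5},
    {"wx":0,"wy":-1.6,"wz":-2.7,"x":7.9,"y":-0.37,"z":0.03,"gripper":1.5}
  ]
}}

```text
time_s: 20.62
position: [0.5528, -0.1874, 0.2989]
eef_rot: [-2.088, -1.68, 0.467]
contact_force: [0.0, -0.6, -2.0]
grip_width: 0.0217
grip_force: 50.0
```

Request:
{"name": "step_arm", "arguments": {
  "plan": [
    {"wx":0,"wy":-0.5,"wz":-0.9,"x":2.65,"y":0,"z":-0.06,"gripper":1.5},
    {"wx":0,"wy":-1.1,"wz":-1.8,"x":5.3,"y":0,"z":-0.12,"gripper":1.5},
    {"wx":0,"wy":-1.6,"wz":-2.7,"x":7.9,"y":0,"z":-0.18,"gripper":1.5},
    {"wx":0,"wy":-2.3,"wz":-3.8,"x":11.1,"y":0,"z":-0.25,"gripper":1.5},
    {"wx":0,"wy":-3,"wz":-4.9,"x":14.25,"y":0,"z":-0.3,"gripper":1.5}
  ]
}}

```text
time_s: 21.25
position: [0.5848, -0.0479, 0.3016]
eef_rot: [-2.01, -1.792, 0.499]
contact_force: [0.1, -0.7, -2.5]
grip_width: 0.0213
grip_force: 50.0
```

Request:
{"name": "step_arm", "arguments": {
  "plan": [
    {"wx":0,"wy":-0.7,"wz":-1.1,"x":3.15,"y":0.25,"z":-0.23,"gripper":1.5},
    {"wx":0,"wy":-1.3,"wz":-2.2,"x":6.3,"y":0.5,"z":-0.45,"gripper":1.5},
    {"wx":0,"wy":-2,"wz":-3.3,"x":9.45,"y":0.75,"z":-0.67,"gripper":1.5},
    {"wx":0,"wy":-2.6,"wz":-4.4,"x":12.6,"y":1,"z":-0.9,"gripper":1.5},
    {"wx":0,"wy":-3.3,"wz":-5.5,"x":15.75,"y":1.2,"z":-1.1,"gripper":1.5}
  ]
}}

```text
time_s: 21.88
position: [0.6187, 0.1067, 0.3048]
eef_rot: [-1.917, -1.912, 0.532]
contact_force: [-0.3, 0.7, -2.3]
grip_width: 0.0217
grip_force: 50.0
```

Request:
{"name": "step_arm", "arguments": {
  "plan": [
    {"wx":0,"wy":-0.7,"wz":-1.1,"x":3.1,"y":0.53,"z":-0.4,"gripper":1.5},
    {"wx":0,"wy":-1.3,"wz":-2.2,"x":6,"y":1.05,"z":-0.78,"gripper":1.5},
    {"wx":0,"wy":-1.9,"wz":-3.2,"x":8.6,"y":1.5,"z":-1.1,"gripper":1.5},
    {"wx":0,"wy":-2.4,"wz":-4,"x":10.8,"y":1.85,"z":-1.4,"gripper":1.5},
    {"wx":0,"wy":-2.8,"wz":-4.6,"x":12.6,"y":2.15,"z":-1.6,"gripper":1.5}
  ]
}}

```text
time_s: 22.5
position: [0.6461, 0.2318, 0.3073]
eef_rot: [-1.835, -2.009, 0.56]
contact_force: [0.2, -0.3, -2.3]
grip_width: 0.0216
grip_force: 50.0
```

```bash
python3 -c "
from balls import *
spheres('t6',('scene','wrist'));n=lipnow();print(n,r.read_state()['joints'])
l0=n['lip'];y0=n['yaw']
g=[(.045,.275,-31),(.040,.265,-31),(.035,.25,-31),(.03,.235,-31),(.028,.225,-31)]
h=[(.026,.213,-29),(.026,.205,-25),(.026,.2,-21),(.026,.196,-17),(.026,.194,-13)]
rows([bar(*a) for a in g+h])
"
```

```text
scene 109 scoop [ 21. -11.  20.] world [0.58  0.213 0.279]
scene 98 scoop [ 49. -26.  38.] world [0.614 0.2   0.281]
scene 87 scoop [26. 25. 19.] world [0.581 0.248 0.277]
scene 24 scoop [ 18. -15.  21.] world [0.578 0.208 0.282]
scene 29 scoop [49.  4. 18.] world [0.601 0.229 0.264]
scene 22 scoop [ 47. -31.  40.] world [0.614 0.195 0.284]
wrist 2174 scoop [23. -8. 20.] world [0.581 0.215 0.279]
wrist 2034 scoop [85. 27. 20.] world [0.631 0.255 0.247]
wrist 2724 scoop [27. 28. 20.] world [0.582 0.251 0.277]
wrist 755 scoop [56.  6. 20.] world [0.608 0.232 0.262]
{'lip': array([0.5505, 0.2212, 0.2733]), 's': np.float64(0.0216), 'h': np.float64(0.2421), 'y': np.float64(0.4759), 'pitch': -31.12, 'yaw': 0.091} [0.28960455 0.73342833 0.92477922 0.11318354 2.01530865 0.21903795]
0 w [-0.1 -0.2 -0.4] sh [ 1.56  0.35 -0.43]
1 w [-0.1 -0.2 -0.4] sh [1.56 0.44 0.68]
2 w [-0.1 -0.2 -0.4] sh [1.55 0.78 2.23]
3 w [-0.1 -0.2 -0.4] sh [1.55 1.13 3.77]
4 w [-0.1 -0.2 -0.4] sh [1.55 1.48 4.73]
--
0 w [-2. -0. -0.] sh [-0.    0.17  0.91]
1 w [-6. -0. -0.] sh [-0.    0.    1.18]
2 w [-10.  -0.  -0.] sh [-0.   -0.35  1.24]
3 w [-14.  -0.  -0.] sh [-0.   -0.77  1.25]
4 w [-18.  -0.  -0.] sh [-0.   -1.32  1.14]
--
```

```bash
cat >> plan.py <<'E'
def barr(x,z,pitch,roll=-5):
    p,Rt=bar(x,z,pitch);l=p+Rt@LIP;Rt=Rt@R.from_euler('y',np.deg2rad(roll)).as_matrix();return l-Rt@LIP,Rt
E
python3 -c "
from plan import *
g=[(.045,.272,-31,-1),(.040,.262,-31,-2),(.032,.25,-31,-3),(.025,.237,-31,-4),(.02,.225,-31,-5)]
h=[(.016,.215,-28),(.014,.208,-24),(.014,.203,-20),(.014,.2,-16),(.014,.199,-13)]
i=[(.014,.198,-10),(.014,.197,-7),(.014,.196,-4),(.014,.195,-2),(.014,.194,0)]
j=[(.014,.193,2),(.014,.192,4),(.014,.191,6),(.014,.190,8),(.014,.189,10)]
k=[(.014,.187,14),(.014,.184,18),(.014,.181,23),(.014,.178,28),(.014,.175,33)]
l=[(.014,.173,38,-3),(.014,.17,43,0),(.014,.17,47,0),(.014,.17,50,0),(.014,.17,50,0)]
rows([barr(*a) for a in g+h+i+j+k+l])
"
```

```text
0 w [-0.1 -1.2 -0.4] sh [ 1.7   0.5  -0.17]
1 w [-0.1 -2.2 -0.4] sh [1.83 0.59 0.96]
2 w [-0.1 -3.2 -0.4] sh [1.96 0.53 2.41]
3 w [-0.1 -4.2 -0.4] sh [2.09 0.6  3.9 ]
4 w [-0.1 -5.2 -0.4] sh [2.22 0.79 5.2 ]
--
0 w [-3.   0.   0.3] sh [ 0.06 -0.24  0.73]
1 w [-7.  -0.   0.6] sh [ 0.09 -0.64  1.03]
2 w [-11.   0.   1.] sh [ 0.1  -0.99  1.09]
3 w [-14.9  -0.    1.3] sh [ 0.09 -1.47  1.03]
4 w [-17.9   0.    1.6] sh [ 0.08 -1.9   0.91]
--
0 w [-3.  -0.   0.3] sh [-0.02 -0.39 -0.23]
1 w [-6.   0.   0.5] sh [-0.04 -0.81 -0.44]
2 w [-9.  -0.   0.8] sh [-0.05 -1.23 -0.63]
3 w [-11.   0.   1.] sh [-0.06 -1.52 -0.7 ]
4 w [-13.    0.    1.1] sh [-0.07 -1.81 -0.77]
--
0 w [-2.  -0.   0.2] sh [-0.01 -0.28 -0.12]
1 w [-4.  -0.   0.3] sh [-0.02 -0.56 -0.23]
2 w [-6.  -0.   0.5] sh [-0.03 -0.85 -0.34]
3 w [-8.  -0.   0.7] sh [-0.04 -1.15 -0.43]
4 w [-10.    0.    0.9] sh [-0.04 -1.45 -0.51]
--
0 w [-4.   0.   0.3] sh [-0.02 -0.59 -0.24]
1 w [-8.  -0.   0.7] sh [-0.03 -1.24 -0.34]
2 w [-13.    0.    1.1] sh [-0.04 -2.06 -0.47]
3 w [-17.9   0.    1.6] sh [-0.05 -2.92 -0.54]
4 w [-22.9   0.    2. ] sh [-0.05 -3.81 -0.54]
--
0 w [-5.   2.   0.3] sh [-0.31 -0.82 -0.37]
1 w [-10.    5.    0.4] sh [-0.74 -1.73 -0.58]
2 w [-14.    5.    0.6] sh [-0.77 -2.36 -0.91]
3 w [-17.    5.    0.7] sh [-0.78 -2.85 -1.12]
4 w [-17.    5.    0.7] sh [-0.78 -2.85 -1.12]
--
```

Request:
{"name": "step_arm", "arguments": {
  "plan": [
    {"wx":0,"wy":-1.2,"wz":-0.4,"x":0.8,"y":0.4,"z":-0.1,"gripper":1.5},
    {"wx":0,"wy":-2.2,"wz":-0.4,"x":1.8,"y":0.6,"z":0.95,"gripper":1.5},
    {"wx":0,"wy":-3.2,"wz":-0.4,"x":1.95,"y":0.55,"z":2.4,"gripper":1.5},
    {"wx":0,"wy":-4.2,"wz":-0.4,"x":2.1,"y":0.6,"z":3.9,"gripper":1.5},
    {"wx":0,"wy":-5.2,"wz":-0.4,"x":2.2,"y":0.8,"z":5.2,"gripper":1.5}
  ]
}}

```text
time_s: 23.22
position: [0.6234, 0.25, 0.2577]
eef_rot: [-1.834, -2.071, 0.654]
contact_force: [0.7, -0.6, -2.5]
grip_width: 0.0218
grip_force: 50.0
```

Request:
{"name": "step_arm", "arguments": {
  "plan": [
    {"wx":-3,"wy":0,"wz":0.3,"x":0.05,"y":-0.25,"z":0.7,"gripper":1.5},
    {"wx":-7,"wy":0,"wz":0.6,"x":0.1,"y":-0.65,"z":1.0,"gripper":1.5},
    {"wx":-11,"wy":0,"wz":1,"x":0.1,"y":-1,"z":1.1,"gripper":1.5},
    {"wx":-15,"wy":0,"wz":1.3,"x":0.1,"y":-1.45,"z":1.05,"gripper":1.5},
    {"wx":-18,"wy":0,"wz":1.6,"x":0.1,"y":-1.9,"z":0.9,"gripper":1.5}
  ]
}}

```text
time_s: 23.85
position: [0.6027, 0.2481, 0.2607]
eef_rot: [-2.029, -2.257, 0.345]
contact_force: [-0.2, -0.1, -2.0]
grip_width: 0.0217
grip_force: 50.0
```

```bash
python3 -c "
from balls import *
spheres('t7',('scene','wrist'));n=lipnow();print(n,r.read_state()['joints'],r.read_state()['contact_force'])
print(R.from_euler('z',-BY).apply(n['lip']-BC))
"
```

```text
scene 116 scoop [ 47. -30.  40.] world [0.58 0.21 0.23]
scene 108 scoop [ 22. -13.  19.] world [0.55  0.222 0.214]
scene 76 scoop [25. 25. 20.] world [0.549 0.26  0.211]
scene 40 scoop [83. 23. 20.] world [0.605 0.264 0.198]
scene 20 scoop [23. -3. 27.] world [0.552 0.233 0.221]
scene 21 scoop [-11. -54. -27.] world [0.513 0.174 0.18 ]
scene 19 scoop [56. -1. 22.] world [0.582 0.238 0.208]
wrist 2818 scoop [25. 26. 22.] world [0.549 0.261 0.212]
wrist 2141 scoop [ 21. -10.  22.] world [0.549 0.226 0.216]
wrist 2034 scoop [84. 25. 21.] world [0.607 0.266 0.199]
wrist 836 scoop [55.  5. 22.] world [0.58  0.243 0.208]
wrist 81 scoop [-13.  62. -17.] world [0.5   0.29  0.181]
wrist 52 scoop [-19. -64.   4.] world [0.513 0.166 0.213]
{'lip': array([0.5229, 0.2313, 0.2004]), 's': np.float64(-0.0223), 'h': np.float64(0.1769), 'y': np.float64(0.4783), 'pitch': -12.97, 'yaw': 0.097} [ 0.39793679  0.50308548  1.3219805  -0.01674645  1.55815303  0.29328355] [-0.43115501 -0.9978071  -1.48743167]
[ 0.01316569 -0.00201112  0.2004    ]
```

Request:
{"name": "step_arm", "arguments": {
  "plan": [
    {"wx":-3,"wy":0,"wz":0.3,"x":0,"y":-0.4,"z":-0.25,"gripper":1.5},
    {"wx":-6,"wy":0,"wz":0.5,"x":0,"y":-0.8,"z":-0.45,"gripper":1.5},
    {"wx":-9,"wy":0,"wz":0.8,"x":0,"y":-1.2,"z":-0.6,"gripper":1.5},
    {"wx":-11,"wy":0,"wz":1,"x":0,"y":-1.5,"z":-0.7,"gripper":1.5},
    {"wx":-13,"wy":0,"wz":1.1,"x":0,"y":-1.8,"z":-0.75,"gripper":1.5}
  ]
}}

```text
time_s: 24.58
position: [0.5873, 0.2472, 0.2715]
eef_rot: [2.067, 2.278, -0.092]
contact_force: [-0.3, 0.6, -2.9]
grip_width: 0.0218
grip_force: 50.0
```

Request:
{"name": "step_arm", "arguments": {
  "plan": [
    {"wx":-2,"wy":0,"wz":0.2,"x":0,"y":-0.3,"z":-0.12,"gripper":1.5},
    {"wx":-4,"wy":0,"wz":0.3,"x":0,"y":-0.55,"z":-0.23,"gripper":1.5},
    {"wx":-6,"wy":0,"wz":0.5,"x":0,"y":-0.85,"z":-0.35,"gripper":1.5},
    {"wx":-8,"wy":0,"wz":0.7,"x":0,"y":-1.15,"z":-0.43,"gripper":1.5},
    {"wx":-10,"wy":0,"wz":0.9,"x":0,"y":-1.45,"z":-0.5,"gripper":1.5}
  ]
}}

```text
time_s: 25.2
position: [0.5728, 0.2462, 0.2764]
eef_rot: [1.997, 2.182, 0.103]
contact_force: [0.0, -0.9, -1.6]
grip_width: 0.0217
grip_force: 50.0
```

```bash
python3 -c "
from balls import *
spheres('t8',('scene','wrist'));n=lipnow();print(n,r.read_state()['joints'],r.read_state()['contact_force'])
print(R.from_euler('z',-BY).apply(n['lip']-BC))
"
```

```text
scene 113 scoop [60. 22. 23.] world [0.576 0.261 0.22 ]
scene 103 scoop [15. 28. 21.] world [0.532 0.263 0.209]
scene 97 scoop [-34.  19. -13.] world [0.491 0.247 0.168]
scene 22 scoop [-16. -57. -11.] world [0.514 0.173 0.18 ]
wrist 2772 scoop [ 5. 32. 21.] world [0.522 0.266 0.207]
wrist 1526 scoop [-53.  30. -64.] world [0.48  0.253 0.114]
wrist 1416 scoop [52. 24. 21.] world [0.569 0.263 0.215]
wrist 55 scoop [-17.  59.  -1.] world [0.502 0.289 0.18 ]
{'lip': array([0.5228, 0.2321, 0.1885]), 's': np.float64(-0.025), 'h': np.float64(0.1654), 'y': np.float64(0.479), 'pitch': 9.93, 'yaw': 0.097} [ 0.48860895  0.22803576  1.6786871  -0.16422224  1.11330949  0.46318423] [ 0.03419859  0.83036893 -2.22153783]
[ 0.01314525 -0.00120516  0.1885    ]
```

Three balls have gone, falling through the mouth, and two are still rolling to the lip. I'll keep tipping.

Request:
{"name": "step_arm", "arguments": {
  "plan": [
    {"wx":-4,"wy":0,"wz":0.3,"x":0,"y":-0.6,"z":-0.24,"gripper":1.5},
    {"wx":-8,"wy":0,"wz":0.7,"x":0,"y":-1.25,"z":-0.34,"gripper":1.5},
    {"wx":-13,"wy":0,"wz":1.1,"x":0,"y":-2.05,"z":-0.47,"gripper":1.5},
    {"wx":-18,"wy":0,"wz":1.6,"x":0,"y":-2.9,"z":-0.55,"gripper":1.5},
    {"wx":-23,"wy":0,"wz":2,"x":0,"y":-3.8,"z":-0.55,"gripper":1.5}
  ]
}}

```text
time_s: 25.92
position: [0.5352, 0.2433, 0.2761]
eef_rot: [1.803, 1.933, 0.507]
contact_force: [1.2, -1.6, -1.2]
grip_width: 0.0215
grip_force: 50.0
```

Request:
{"name": "step_arm", "arguments": {
  "plan": [
    {"wx":-5,"wy":2,"wz":0.3,"x":-0.3,"y":-0.8,"z":-0.4,"gripper":1.5},
    {"wx":-10,"wy":5,"wz":0.4,"x":-0.75,"y":-1.7,"z":-0.6,"gripper":1.5},
    {"wx":-10,"wy":5,"wz":0.4,"x":-0.75,"y":-1.7,"z":-0.6,"gripper":1.5},
    {"wx":-10,"wy":5,"wz":0.4,"x":-0.75,"y":-1.7,"z":-0.6,"gripper":1.5},
    {"wx":-10,"wy":5,"wz":0.4,"x":-0.75,"y":-1.7,"z":-0.6,"gripper":1.5}
  ]
}}

```text
time_s: 26.55
position: [0.5192, 0.2354, 0.2731]
eef_rot: [1.705, 1.877, 0.742]
contact_force: [-0.1, 1.0, -0.7]
grip_width: 0.022
grip_force: 50.0
```

```bash
python3 -c "
from balls import *
spheres('t9',('scene','wrist'));n=lipnow();print(n,r.read_state()['joints'],r.read_state()['contact_force'])
l=n['lip']
rows([pose(l+np.array(d),n['yaw'],p) for d,p in [((0,0,.02),42),((.01,0,.05),35),((.02,0,.09),26),((.03,0,.12),17),((.03,0,.14),8)]])
"
```

```text
scene 22 scoop [-16. -65.  28.] world [0.501 0.166 0.181]
wrist 1296 scoop [-75.  47. -71.] world [0.515 0.28  0.068]
wrist 1329 scoop [-69. -34. -76.] world [0.531 0.2   0.068]
wrist 420 scoop [-89.  -9. -59.] world [0.501 0.223 0.068]
wrist 69 scoop [-12.  58.  27.] world [0.493 0.289 0.182]
wrist 39 scoop [-96. -47. -52.] world [0.496 0.184 0.068]
{'lip': array([0.5252, 0.2334, 0.1709]), 's': np.float64(-0.0268), 'h': np.float64(0.1477), 'y': np.float64(0.4809), 'pitch': 43.13, 'yaw': 0.096} [ 0.65257042 -0.05207205  2.22016339 -0.91625499  0.47205765  1.28538369] [ 0.51056203  0.21055867 -1.63934869]
0 w [ 1.1 -0.   0. ] sh [ 0.    1.52 -1.33]
1 w [ 8.1 -0.   0. ] sh [-0.1   5.19 -1.97]
2 w [17.1 -0.   0. ] sh [-0.19  9.63 -2.94]
3 w [26.1 -0.   0. ] sh [-0.29 13.17 -3.05]
4 w [35.1 -0.   0. ] sh [-0.29 15.08 -3.  ]
--
```

All five balls are in the barrel at z about 0.068 and the scoop is empty. I'll back out and return the scoop to its original place.

Request:
{"name": "step_arm", "arguments": {
  "plan": [
    {"wx":1,"wy":0,"wz":0,"x":0,"y":1.5,"z":-1.35,"gripper":1.5},
    {"wx":8,"wy":0,"wz":0,"x":-0.1,"y":5.2,"z":-2,"gripper":1.5},
    {"wx":17,"wy":0,"wz":0,"x":-0.2,"y":9.6,"z":-2.95,"gripper":1.5},
    {"wx":26,"wy":0,"wz":0,"x":-0.3,"y":13.2,"z":-3.05,"gripper":1.5},
    {"wx":35,"wy":0,"wz":0,"x":-0.3,"y":15.1,"z":-3,"gripper":1.5}
  ]
}}

```text
time_s: 27.28
position: [0.6095, 0.2416, 0.4018]
eef_rot: [2.043, 2.257, 0.167]
contact_force: [0.5, -0.2, -1.6]
grip_width: 0.0216
grip_force: 50.0
```

```bash
python3 -c "
from plan import *
n=lipnow();print(n)
l=n['lip'];e=np.array([.414,-.048,.16]);y0=n['yaw'];p0=n['pitch']
a=[pose(l+(e-l)*f,y0+(.166-y0)*f,p0*(1-f)) for f in(.1,.25,.4,.55,.7)]
a+=[pose(l+(e-l)*f,y0+(.166-y0)*f,p0*(1-f)) for f in(.82,.92,1)]+[pose([.414,-.048,z],.166,0) for z in(.13,.09)]
a+=[pose([.414,-.048,z],.166,0) for z in(.06,.035,.018,.008,.003)]
rows(a)
"
```

```text
{'lip': array([0.5568, 0.2343, 0.3148]), 's': np.float64(0.0328), 'h': np.float64(0.2822), 'y': np.float64(0.4902), 'pitch': 8.22, 'yaw': 0.099}
0 w [ 0.8 -0.2 -0.4] sh [-2.6  -1.79  1.37]
1 w [ 2.1 -0.1 -0.9] sh [-6.55 -4.49  3.43]
2 w [ 3.3 -0.1 -1.5] sh [-10.5   -7.19   5.5 ]
3 w [ 4.5 -0.  -2.1] sh [-14.45  -9.89   7.56]
4 w [ 5.8 -0.  -2.7] sh [-18.39 -12.59   9.63]
--
0 w [ 1.   0.  -0.5] sh [-3.05 -2.13  1.87]
1 w [ 1.8  0.  -0.8] sh [-5.59 -3.91  3.44]
2 w [ 2.5  0.  -1.2] sh [-7.63 -5.34  4.69]
3 w [ 2.5  0.  -1.2] sh [-7.63 -5.47  7.69]
4 w [ 2.5  0.  -1.2] sh [-7.63 -5.64 11.68]
--
0 w [0. 0. 0.] sh [0. 0. 3.]
1 w [0. 0. 0.] sh [0.  0.  5.5]
2 w [0. 0. 0.] sh [0.  0.  7.2]
3 w [0. 0. 0.] sh [0.  0.  8.2]
4 w [0. 0. 0.] sh [0.  0.  8.7]
--
```

Request:
{"name": "step_arm", "arguments": {
  "plan": [
    {"wx":0.8,"wy":-0.2,"wz":-0.4,"x":-2.6,"y":-1.8,"z":1.35,"gripper":1.5},
    {"wx":2.1,"wy":-0.1,"wz":-0.9,"x":-6.55,"y":-4.5,"z":3.4,"gripper":1.5},
    {"wx":3.3,"wy":-0.1,"wz":-1.5,"x":-10.5,"y":-7.2,"z":5.5,"gripper":1.5},
    {"wx":4.5,"wy":0,"wz":-2.1,"x":-14.45,"y":-9.9,"z":7.55,"gripper":1.5},
    {"wx":5.8,"wy":0,"wz":-2.7,"x":-18.4,"y":-12.6,"z":9.6,"gripper":1.5}
  ]
}}

```text
time_s: 27.9
position: [0.5146, 0.0456, 0.2837]
eef_rot: [2.034, 2.354, 0.046]
contact_force: [-0.5, -0.5, -0.5]
grip_width: 0.0217
grip_force: 50.0
```

Request:
{"name": "step_arm", "arguments": {
  "plan": [
    {"wx":1,"wy":0,"wz":-0.5,"x":-3.05,"y":-2.1,"z":1.85,"gripper":1.5},
    {"wx":1.8,"wy":0,"wz":-0.8,"x":-5.6,"y":-3.9,"z":3.4,"gripper":1.5},
    {"wx":2.5,"wy":0,"wz":-1.2,"x":-7.6,"y":-5.35,"z":4.7,"gripper":1.5},
    {"wx":2.5,"wy":0,"wz":-1.2,"x":-7.6,"y":-5.5,"z":7.7,"gripper":1.5},
    {"wx":2.5,"wy":0,"wz":-1.2,"x":-7.6,"y":-5.65,"z":11.7,"gripper":1.5}
  ]
}}

```text
time_s: 28.52
position: [0.4764, -0.0369, 0.1654]
eef_rot: [2.028, 2.393, -0.003]
contact_force: [0.9, -0.1, -2.1]
grip_width: 0.0216
grip_force: 50.0
```

Request:
{"name": "step_arm", "arguments": {
  "plan": [
    {"wx":0,"wy":0,"wz":0,"x":0,"y":0,"z":3,"gripper":1.5},
    {"wx":0,"wy":0,"wz":0,"x":0,"y":0,"z":5.5,"gripper":1.5},
    {"wx":0,"wy":0,"wz":0,"x":0,"y":0,"z":7.2,"gripper":1.5},
    {"wx":0,"wy":0,"wz":0,"x":0,"y":0,"z":8,"gripper":1.5},
    {"wx":0,"wy":0,"wz":0,"x":0,"y":0,"z":8.3,"gripper":1.5}
  ]
}}

```text
time_s: 29.15
position: [0.4753, -0.037, 0.0821]
eef_rot: [2.029, 2.395, -0.006]
contact_force: [-0.1, 0.2, -0.9]
grip_width: 0.0215
grip_force: 50.0
```

```bash
python3 -c "
from plan import *
n=lipnow();print(n,r.read_state()['contact_force'])
rows([pose([n['lip'][0],n['lip'][1],0],.166,0)]*1)"
```

```text
{'lip': array([ 0.4115, -0.0504,  0.0037]), 's': np.float64(-0.0941), 'h': np.float64(-0.0089), 'y': np.float64(0.177), 'pitch': -0.08, 'yaw': 0.165} [-0.11503319  0.23200494 -0.93909086]
0 w [-0.1  0.3 -0. ] sh [-0.03 -0.01  0.36]
```

Now I'll set it down, release it and retreat upward.

Request:
{"name": "step_arm", "arguments": {
  "plan": [
    {"wx":0,"wy":0.3,"wz":0,"x":0,"y":0,"z":0.2,"gripper":1.5},
    {"wx":0,"wy":0.3,"wz":0,"x":0,"y":0,"z":0.35,"gripper":1.5},
    {"wx":0,"wy":0.3,"wz":0,"x":0,"y":0,"z":0.4,"gripper":1.5},
    {"wx":0,"wy":0.3,"wz":0,"x":0,"y":0,"z":0.4,"gripper":1.5},
    {"wx":0,"wy":0.3,"wz":0,"x":0,"y":0,"z":0.4,"gripper":1.5}
  ]
}}

```text
time_s: 29.78
position: [0.4751, -0.037, 0.0785]
eef_rot: [-2.03, -2.397, 0.001]
contact_force: [-0.9, 0.3, 3.3]
grip_width: 0.0217
grip_force: 50.0
```

Request:
{"name": "step_arm", "arguments": {
  "plan": [
    {"wx":0,"wy":0,"wz":0,"x":0,"y":0,"z":0,"gripper":3},
    {"wx":0,"wy":0,"wz":0,"x":0,"y":0,"z":0,"gripper":5},
    {"wx":0,"wy":0,"wz":0,"x":0,"y":0,"z":0,"gripper":6},
    {"wx":0,"wy":0,"wz":0,"x":0,"y":0,"z":0,"gripper":6},
    {"wx":0,"wy":0,"wz":0,"x":0,"y":0,"z":-2,"gripper":6}
  ]
}}

```text
time_s: 30.4
position: [0.4737, -0.037, 0.0973]
eef_rot: [-2.028, -2.394, 0.004]
contact_force: [-0.5, 0.1, 0.1]
grip_width: 0.0602
grip_force: 0.0
```

Request:
{"name": "step_arm", "arguments": {
  "plan": [
    {"wx":0,"wy":0,"wz":0,"x":0,"y":0,"z":-4,"gripper":6},
    {"wx":0,"wy":0,"wz":0,"x":0,"y":0,"z":-9,"gripper":6},
    {"wx":0,"wy":0,"wz":0,"x":0,"y":0,"z":-15,"gripper":6},
    {"wx":0,"wy":0,"wz":0,"x":0,"y":0,"z":-21,"gripper":6},
    {"wx":0,"wy":0,"wz":0,"x":0,"y":0,"z":-27,"gripper":6}
  ]
}}

```text
time_s: 31.02
position: [0.4748, -0.0371, 0.3703]
eef_rot: [-2.03, -2.396, 0.001]
contact_force: [0.1, 0.3, -0.0]
grip_width: 0.0598
grip_force: 0.0
```

Request:
{"name": "step_arm", "arguments": {
  "plan": [
    {"wx":0,"wy":0,"wz":0,"x":3,"y":0,"z":0,"gripper":6},
    {"wx":0,"wy":0,"wz":0,"x":6,"y":0,"z":0,"gripper":6},
    {"wx":0,"wy":0,"wz":0,"x":6,"y":0,"z":0,"gripper":6},
    {"wx":0,"wy":0,"wz":0,"x":6,"y":0,"z":0,"gripper":6},
    {"wx":0,"wy":0,"wz":0,"x":6,"y":0,"z":0,"gripper":6}
  ]
}}

```text
time_s: 31.65
position: [0.4654, 0.0214, 0.368]
eef_rot: [-2.031, -2.395, 0.002]
contact_force: [0.0, -0.6, 0.4]
grip_width: 0.0598
grip_force: 0.0
```

```bash
python3 -c "
from plan import *
s,a,d=grab('wrist');save('f1',a);s,b,d2=grab('scene')
save('f2',np.vstack([a[:330],cv2.resize(b[120:360,180:420],(640,640))[:270]]))
P=full('wrist',d,s);a=a.astype(int)
h=(d>0)&(a.max(-1)<70)&(P[...,2]>.1)&(P[...,2]<.125)&(P[...,0]<.56);h[290:]=0
print(cv2.minAreaRect(P[h][:,:2].astype(np.float32)),np.median(P[h][:,2]),s['time_s'])"
```

```text
((0.5059449672698975, 0.0451015904545784), (0.10344649106264114, 0.22506894171237946), 6.073087692260742) 0.1096212585613485 31.7
```

View pics/f2.png

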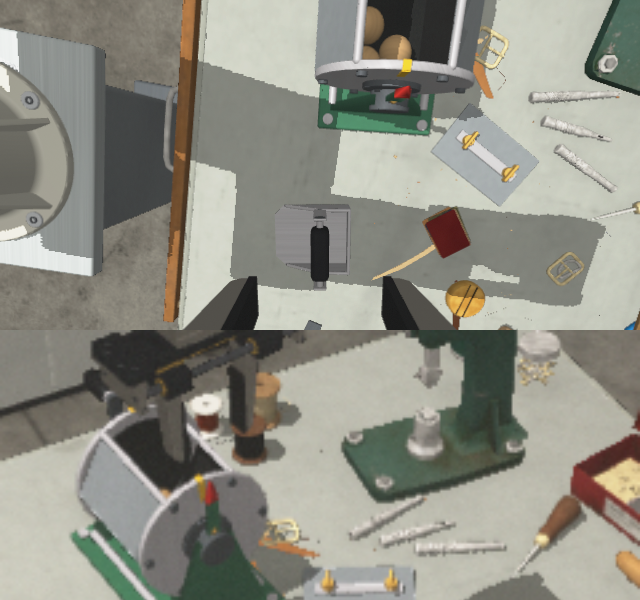

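The final view shows the scoop standing flat and empty at (315,240), the yellow line at the red pointer (403,68 and 403,93), balls in the barrel (385,40), and the bystanders where they were. I'll hand it in.

```bash
python3 -c "
from bench import r
print(r.finish_job())"
```

```text
the job is handed in; nothing more can be done
None
```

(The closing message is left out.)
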